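Lever a heavy comparator stand up onto its levelling shims

ROBOT

A 7-joint arm with a two-finger parallel gripper is mounted at the origin on the work surface. World frame = base frame: x ahead of the robot, y to its left, z up, the work surface at z = 0. Lengths are in m, angles in rad, forces in N, time in s.
With the tool pointing down it reaches from about 0.4 to 0.85 m from the base axis. Payload 4.5 kg.
Tool frame: the origin (TCP) lies between the finger pads; the fingertips stand 17 mm ahead of it and the grasp point (between the pads) lies 2 mm behind it; z points along the fingers, y is the line along which they close (so a half turn about z gives the same grasp; the last joint's range is limited). The gripper opens to 85 mm and grips with 20 to 120 N. Pads are 22 mm wide; open, the fingers measure 114 mm over their backs; the gripper's body (76 mm by 85 mm) begins 54 mm behind the grasp point. The pads swing forward as they close: fully open they stand 13 mm farther back than shut.
Start: joints at [-1.151, 0.689, -0.195, 1.565, 0.157, 0.902, -0.215], TCP at [0.235, 0.579, 0.217] pointing down, gripper open.
Joint ranges: [-3.01, 3.01], [-0.46, 2.08], [-1.47, 1.51], [0.13, 2.56], [-1, 4.14], [0.04, 2.09], [-2.66, 2.66]. Speed limits (rad/s): [2.57, 2.57, 3.14, 3.14, 3.14, 3.14, 3.14].

INTERFACE

Orientations are given as a 3x3 rotation matrix whose columns are the frame's x, y, z axes.
In Python, from bench import ctrl gives the robot as it stands.
- The arm moves only by the tool move_arm, never from a script. Its argument "deltas" is a list of rows, each a list of 2 entries, a list of its own where there are three numbers: the shift along the tool's x, y, z scaled (see below), then the turn, a rotation vector about the tool's x, y, z scaled (see below). A call has 1 to 20 rows; each row shifts and turns the commanded pose from where the row before left it, along the tool's axes as they then stand; what a row does not reach is not made up. The controller multiplies each number of a shift by 0.5 m and each number of a turn by 0.5 rad. A row lasts 1/10 s, in which the tool goes at most 50 mm and 8.59 degrees, less where a joint would pass 70% of its speed; a pose out of reach is approached as far as the arm can. A call with a number of a shift or a turn outside -1 to 1 is refused whole. A call with a gripper value outside its range is refused whole. "fingers" is the opening, from 0 (shut) to 1 (fully open), set as the call begins (left out, the last holds). The fingers move at their own pace and stop on an object; "squeeze" is the grip in N (left out, the last holds). Time passes only in rows, so rows that do not move let the fingers close. It gives the time, the measured TCP pose, the force and the opening at its end, in the units of the state.
- ctrl.read_state(): the state, without advancing time (a new reading comes with each control period).
- ctrl.read_camera(name): name is "scene" or "top" or "wrist"; returns a dict with "pixels" (480x640x3 uint8, red, green, blue), "fx", "fy", "cx", "cy" (pixels), "k1" (the pictures are not rectified: a ray, as slopes to the right and down, at radius r is drawn at 1 + k1 r^2 times it, then the intrinsics apply), "R" (3x3) and "t" (3): a world point X has camera coordinates R X + t; the wrist camera has in their place "T_tool_cam" (4x4, takes a point from camera to tool coordinates, whose origin is the TCP and whose axes are the flange's). Camera axes: x right, y down, z forward; pixel columns grow to the right and rows downward; lengths in m; the calibration is good to about 2 mm. A picture is of the moment at which its call begins: read the wrist's pose just before it. There is no depth.
- ctrl.hand_in(): hands the job in, once; it reports no verdict.
Trained networks look in a picture, given as the dict that the camera call returned (one of the last four; its "shot" number tells which), for a name from the list of things; names that differ only in an ending like _2 or _b are one class to them, and where a whole thing is asked for, a point or a joint stands for the part that bears it (a point fixed in the world has none). Each returns a list of dicts, best first, with "score" (0 to 1); they miss things now and then, are a little off and sometimes report something else, mostly with a low value. They report only what shows in the picture. A call takes as long as a camera call.
- ctrl.search_frame(picture, target): "location" ([x, y, z] in m, in world coordinates, good to about 4 mm: the middle of the surface that is visible of it).
- ctrl.place_of(picture, target): "location" ([x, y, z] in m, in world coordinates, good to about 4 mm: a listed point, or the origin of a listed thing).
The state is a dict: "time": time; "q": joint angles; "joint_velocities": joint speeds; "effort": joint torques, N m; "tcp_pos": TCP position; "ee_rot": TCP orientation; "contact_force": force on the tool from outside, world axes, zero at the start; "ft_torque": the same for the moment, N m; "width": finger opening in m.
Only numpy, scipy, OpenCV 4.12 (cv2) and the standard library are available. Lean on these libraries where they do the work, as an engineer would, in place of code of your own. Each camera call takes 0.05 s, during which the arm holds its last target. There are 200 camera calls.

TASK

The heavy comparator stand leans forward because its front feet are still on the bench: take the orange-handled pry bar from its rest, put its toe under the front edge of the stand over the green-topped fulcrum block without shoving the stand along, and lever the stand up gently, just until the sprung yellow shims slide fully home under the front feet and without pressing it up against the red hold-down claws. Then ease it down onto the shims with the bar, without letting it drop and without the robot itself pushing on the stand, and lay the bar back in its wooden rest as it was, leaving everything else on the table alone.

Things in the scene. Friction and masses are not known exactly. Their poses are not given: they have to be found in the camera images.
- machine: White comparator stand, 4 to 10 kg, not fixed. Origin: centre, at the bottom of its feet; z up, front is -y. Base plate 180 (x) by 200 (y) by 30 mm, underside at z = 85 mm. Column and dial above it, to z = 355 mm, behind y = -50 mm. Feet 30 by 26 mm at x +-65, y +-75 mm. Leans forward 0.053 rad at the start and tips about its rear feet; a push of about 15 N shifts it
- front_edge (a point): Middle of the lower front edge of the stand's base plate (axes as the stand's), 84 mm above the table at the start, 93 mm when the stand is level. The toe goes in under this edge towards the stand's +y; a stop rib under the plate, 50 mm wide and 45 mm deep, meets it 30 mm behind the edge. The toe clears the edge if the bar slides in over the crown some 0.46 rad toe-down
- frame: Fixed levelling frame, origin on the table under the stand's centre, axes as the stand's but not leaning: rear packing strip 8 mm thick under the rear feet, two blue shim guides 24 mm high at x +-68, y -155 mm
- claws: Two fixed red hold-down claws, with the frame's origin and axes: posts at x +-118, y -85 mm, 136 mm high; their fingers reach over the front corners of the base plate (in to x +-70 mm), underside 125 mm above the table: 2 mm above the plate when the stand is level on the shims
- shims (a joint): Yellow two-pronged shim, 0 to 0.024 m towards the stand. Prongs 8 mm thick, 26 mm wide, at x +-65 mm of the frame; low crossbar at y -222 mm. A weak spring (6 N) keeps the tips against the front feet at the start (about 0.002); once the feet are a little over 8 mm up it slides under them by itself in half a second, to 0.024
- crown (a point): Top of the rounded green pad of the fixed fulcrum block, where the bar bears (x across the bar, y towards the stand): 76 mm above the table, 137 to 148 mm in front of the stand's centre. Cheeks 34 mm apart rise 11 mm above it. The pad sits on rubber and sinks 1 mm per 8 N, 3 to 9 mm while levering. Block 58 by 46 mm
- bar_grip (a point): Pry bar, 0.45 kg: where to hold its orange handle, on its axis, half-way up; balance 36 mm nearer the toe. +x to the toe, z up, nib on top. Handle 21 mm wide, 18 thick, from 50 mm behind to 50 mm ahead of this point; then a steel shank 18 wide, 12 thick (underside 6 mm under the axis) to the toe end 210 mm ahead; its last 10 mm carry a polished slippery nib to 9 mm above the axis
- bar_toe (a point): Upper front corner of the bar's toe nib, 210 mm ahead of and 9 mm above bar_grip (axes as the bar's)
- rest_mid (a point): Wooden bar rest, fixed: the point where bar_grip lies when the bar is in it, 39 mm above the table; +x towards the bar's toe. Its posts (14 mm thick) stand 43 mm behind and 130 mm ahead, with cheeks 40 mm apart that rise 12 mm above the bar's underside
- oil_jar: Bystander: amber jar, 56 mm across, 85 mm high; origin under its centre
- sample_tray: Bystander: blue tray, 130 by 100 by 30 mm; origin under its centre
- test_weight: Bystander: brass weight, 48 mm across, 50 mm high; origin under its centre
- mug: Bystander: blue mug, 90 mm high; origin under its centre
- die_ring: Bystander: steel ring, 70 mm across, 22 mm high; origin under its centre
- gauge_case: Bystander: dark wooden case, 110 by 70 by 35 mm; origin under its centre

How it is judged:
By the outcome, as a careful person would: the job done as asked, in the order asked, and still so for the second after the job is handed in, with the robot touching nothing.
It also fails if it takes over 72 s, if anything falls off the work surface, if the arm or the gripper's body presses on something with over 40 N, if the wrist force passes 120 N, or if a joint passes its speed limit or range.

## Working session

There is one attempt and no reset: what is moved stays moved. The work goes in short steps, Python scripts to look and compute and a tool call to move; the robot and the scene stay as the last step left them, time stands still between calls to the robot, and variables do not carry over. Pictures are saved under pics/ and viewed, on a budget of 10 in all, crops included, one or two more only if the job needs it, and the job is handed in when it is done.

Besides the shell and the picture viewer there is one more tool, called by a JSON object that holds its "api" and its "payload". move_arm: Moves the arm, as the interface text tells. Its arguments: {"type":"object","properties":{"deltas":{"type":"array","items":{"type":"array"}},"fingers":{"type":"number"},"squeeze":{"type":"number"}},"required":["deltas"]}

```bash
mkdir -p pics; ls; python3 - <<'E'
from bench import ctrl
import cv2, numpy as np
s=ctrl.read_state(); print(s['time'],s['tcp_pos'],np.round(s['ee_rot'],3).tolist(),s['width'])
names="machine front_edge frame claws shims crown bar_grip bar_toe rest_mid oil_jar sample_tray test_weight mug die_ring gauge_case".split()
for cam in("scene","top"):
    p=ctrl.read_camera(cam)
    cv2.imwrite(f"pics/{cam}0.png",p["pixels"][:,:,::-1])
    print(cam,p['fx'],p['cx'],p['cy'],p['k1'],np.round(p['R'],3).tolist(),p['t'])
    for n in names:
        r=ctrl.place_of(p,n)
        print(n,[(np.round(d['location'],4).tolist(),round(d['score'],2)) for d in r[:2]])
print(ctrl.read_state()['time'])
E
```

```text
pics
0.0 [0.2349672  0.57839453 0.21636925] [[-0.927, 0.376, -0.001], [0.376, 0.927, -0.002], [-0.0, -0.002, -1.0]] 0.08544956011361637
scene 611.9450454191862 324.98491973550216 243.64552960297846 -0.2016789545399538 [[0.469, -0.883, 0.002], [-0.714, -0.38, -0.588], [0.52, 0.275, -0.809]] [-0.34784157  0.39287091  1.18704529]
machine [([0.5919, 0.2582, 0.0018], 0.68), ([0.7695, -0.0348, -0.0007], 0.4)]
front_edge [([0.57, 0.1555, 0.0847], 0.74), ([0.7692, -0.0366, -0.0016], 0.25)]
frame []
claws [([0.3902, 0.1072, 0.0002], 0.56), ([0.7675, -0.0376, -0.0013], 0.35)]Traceback (most recent call last):
  File "<stdin>", line 10, in <module>
ValueError: it knows: bar_grip, bar_toe, claws, crown, die_ring, frame, front_edge, gauge_case, machine, mug, oil_jar, rest_mid, sample_tray, test_weight
```

```bash
python3 - <<'E'
from bench import ctrl
import cv2, numpy as np
names="machine front_edge frame claws crown bar_grip bar_toe rest_mid oil_jar sample_tray test_weight mug die_ring gauge_case".split()
for cam in("scene","top"):
    p=ctrl.read_camera(cam)
    cv2.imwrite(f"pics/{cam}0.png",p["pixels"][:,:,::-1])
    print(cam,p['fx'],p['cx'],p['cy'],p['k1'],np.round(p['R'],3).tolist(),p['t'])
    for n in names:
        r=ctrl.place_of(p,n)
        print(n,[(np.round(d['location'],4).tolist(),round(d['score'],2)) for d in r[:2]])
print(ctrl.read_state()['time'])
E
```

```text
scene 611.9450454191862 324.98491973550216 243.64552960297846 -0.2016789545399538 [[0.469, -0.883, 0.002], [-0.714, -0.38, -0.588], [0.52, 0.275, -0.809]] [-0.34784157  0.39287091  1.18704529]
machine [([0.5915, 0.2608, 0.003], 0.6)]
front_edge [([0.5696, 0.1548, 0.0863], 0.89)]
frame []
claws []
crown [([0.555, 0.12, 0.0773], 0.73)]
bar_grip [([0.4783, -0.3412, 0.0389], 0.68)]
bar_toe [([0.6838, -0.3296, 0.0476], 0.68)]
rest_mid [([0.4774, -0.3424, 0.0398], 0.62)]
oil_jar [([0.5598, 0.1186, 0.0762], 0.75), ([0.7681, -0.0415, 0.0006], 0.67)]
sample_tray [([0.7853, -0.1335, -0.0013], 0.66)]
test_weight []
mug [([0.3296, 0.2613, 0.0018], 0.87)]
die_ring [([0.3838, -0.0438, -0.0038], 0.86), ([0.5687, 0.1545, 0.0853], 0.31)]
gauge_case [([0.5972, -0.5124, 0.0001], 0.66)]
top 575.608864940482 320.0439805021385 243.24329060689124 -0.010539278470761691 [[0.014, -1.0, 0.002], [-0.994, -0.014, -0.109], [0.109, 0.0, -0.994]] [-0.08902319  0.56933886  1.5161564 ]
machine [([0.5907, 0.2596, 0.0028], 0.89)]
front_edge [([0.5669, 0.1587, 0.0838], 0.79)]
frame [([0.7676, -0.036, 0.0007], 0.44)]
claws [([0.5913, 0.2593, 0.0049], 0.43)]
crown [([0.5559, 0.1197, 0.0769], 0.57)]
bar_grip [([0.4744, -0.3381, 0.0333], 0.85)]
bar_toe [([0.6845, -0.3249, 0.0437], 0.87), ([0.6028, -0.5096, -0.0033], 0.48)]
rest_mid [([0.4773, -0.339, 0.0445], 0.64)]
oil_jar [([0.7667, -0.0361, 0.0003], 0.8)]
sample_tray [([0.7829, -0.1307, -0.0006], 0.95)]
test_weight [([0.3838, 0.1076, 0.0017], 0.56)]
mug [([0.3324, 0.2571, -0.0035], 0.78), ([0.6856, -0.3285, 0.0475], 0.5)]
die_ring [([0.3817, -0.0506, 0.0055], 0.94), ([0.386, 0.1086, 0.0009], 0.59)]
gauge_case [([0.6036, -0.5081, 0.0014], 0.6)]
1.75
```

View pics/scene0.png

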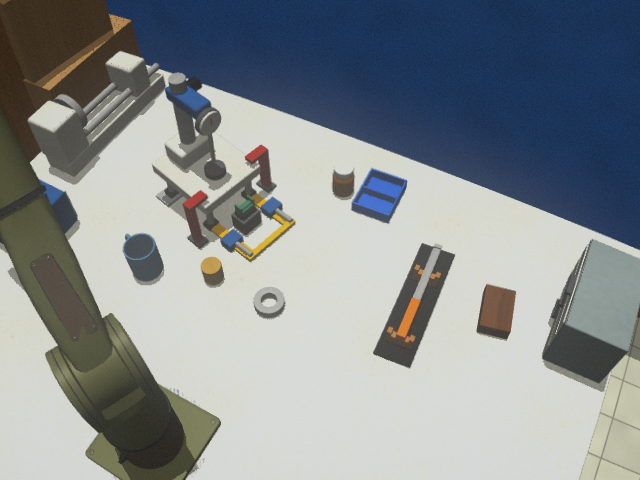

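View pics/top0.png

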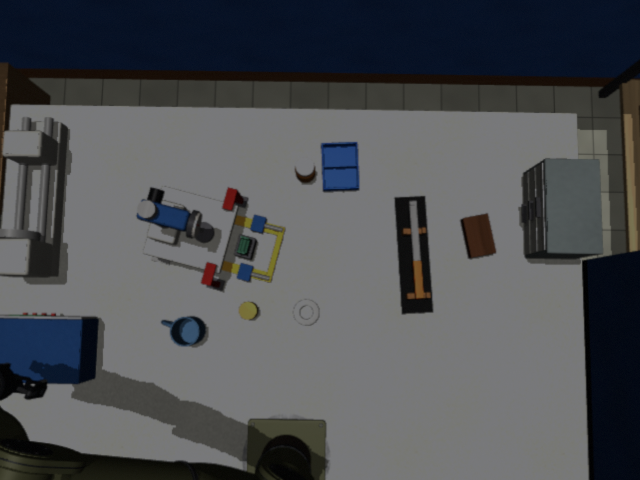

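```bash
cat > h.py <<'E'
from bench import ctrl
import numpy as np, json
from scipy.spatial.transform import Rotation as Ro, Slerp
def pose(yaw,pitch=0.):
    """tool x along bar x (yaw in the table, pitch = toe-down), tool z down"""
    return Ro.from_euler('ZY',[yaw,pitch])*Ro.from_matrix(np.diag([1,-1,-1.]))
def bar(tp,R):   # bar grip assumed at TCP-2mm
    return tp-0.002*R.apply([0,0,1])
def rows(targets,p0=None,R0=None,vmax=.04,wmax=.13,dec=3):
    """targets: list of (pos,Rot[,n])"""
    s=ctrl.read_state()
    p=np.array(s['tcp_pos']) if p0 is None else np.array(p0); R=Ro.from_matrix(s['ee_rot']) if R0 is None else R0
    out=[]
    for t in targets:
        tp,tR=np.array(t[0]),t[1]
        ang=(R.inv()*tR).magnitude(); d=np.linalg.norm(tp-p)
        n=t[2] if len(t)>2 else int(np.ceil(max(d/vmax,ang/wmax,1)))
        ps=p.copy(); sl=Slerp([0,1],Ro.concatenate([R,tR]))
        for k in range(1,n+1):
            f=k/n; f=f if n<5 else (f+ (f-np.sin(2*np.pi*f)/(2*np.pi)))/2
            P=ps+(tp-ps)*f; Q=sl(f)
            a=np.round(R.inv().apply(P-p)/.5,dec); b=np.round((R.inv()*Q).as_rotvec()/.5,dec)
            out.append([a.tolist(),b.tolist()])
            p=p+R.apply(a*.5); R=R*Ro.from_rotvec(b*.5)
    print(len(out)); print(json.dumps(out).replace(' ','')); print('end',p.round(4),R.as_euler('ZYX').round(3))
def st():
    s=ctrl.read_state(); R=Ro.from_matrix(s['ee_rot']); x=R.as_matrix()[:,0]
    print('t',round(s['time'],2),'tcp',np.round(s['tcp_pos'],4),'yaw',round(np.arctan2(x[1],x[0]),4),'pitch',round(-np.arcsin(x[2]),4),'z',R.as_matrix()[:,2].round(3),'F',np.round(s['contact_force'],1),'M',np.round(s['ft_torque'],2),'w',round(s['width'],4),'q',np.round(s['q'],2))
E
python3 - <<'E'
from h import *
p=ctrl.read_camera("wrist"); print(np.round(p['T_tool_cam'],3).tolist(),p['fx'])
st()
rows([([.235,.52,.34],pose(2.757)),([.42,.03,.40],pose(1.319))])
E
```

```text
[[-0.0, -0.959, -0.284, 0.074], [1.0, -0.001, 0.001, 0.0], [-0.001, -0.284, 0.959, -0.157], [0.0, 0.0, 0.0, 1.0]] 375.15983438171355
t 1.8 tcp [0.2352 0.5791 0.2172] yaw 2.7558 pitch 0.0 z [ 0.  0. -1.] F [-0.7 -0.  -0.4] M [0.01 0.02 0.  ] w 0.0851 q [-1.15  0.69 -0.19  1.57  0.16  0.9  -0.22]
18
[[[-0.011,-0.027,-0.061],[0.0,0.0,-0.001]],[[-0.011,-0.028,-0.062],[0.0,0.0,-0.0]],[[-0.011,-0.027,-0.061],[0.0,0.0,-0.001]],[[-0.011,-0.028,-0.062],[0.0,0.0,-0.0]],[[-0.026,-0.028,-0.004],[0.0,-0.0,0.106]],[[-0.033,-0.032,-0.006],[0.0,-0.0,0.126]],[[-0.045,-0.039,-0.006],[0.0,-0.0,0.161]],[[-0.06,-0.044,-0.009],[0.0,-0.0,0.206]],[[-0.079,-0.045,-0.01],[0.0,-0.0,0.249]],[[-0.095,-0.041,-0.012],[0.0,-0.0,0.285]],[[-0.108,-0.028,-0.013],[0.0,-0.0,0.305]],[[-0.11,-0.012,-0.012],[0.0,-0.0,0.305]],[[-0.104,0.005,-0.012],[0.0,-0.0,0.285]],[[-0.089,0.017,-0.011],[0.0,-0.0,0.249]],[[-0.071,0.023,-0.008],[0.0,-0.0,0.206]],[[-0.054,0.024,-0.007],[0.0,-0.0,0.161]],[[-0.04,0.022,-0.005],[0.0,-0.0,0.126]],[[-0.033,0.02,-0.005],[0.0,-0.0,0.106]]]
end [0.4198 0.0299 0.4002] [ 1.319 -0.     3.142]
```

```bash
python3 - <<'E'
from h import *
rows([([.235,.52,.34],pose(2.757)),([.38,.20,.42],pose(1.8)),([.52,.06,.42],pose(1.319))])
E
```

```text
19
[[[-0.011,-0.027,-0.061],[0.0,0.0,-0.001]],[[-0.011,-0.028,-0.062],[0.0,0.0,-0.0]],[[-0.011,-0.027,-0.061],[0.0,0.0,-0.001]],[[-0.011,-0.028,-0.062],[0.0,0.0,-0.0]],[[-0.027,-0.026,-0.008],[0.0,-0.0,0.102]],[[-0.038,-0.032,-0.012],[0.0,-0.0,0.136]],[[-0.056,-0.042,-0.016],[0.0,-0.0,0.191]],[[-0.078,-0.047,-0.02],[0.0,-0.0,0.247]],[[-0.094,-0.043,-0.024],[0.0,-0.0,0.281]],[[-0.099,-0.028,-0.023],[0.0,-0.0,0.281]],[[-0.089,-0.013,-0.021],[0.0,-0.0,0.246]],[[-0.071,-0.001,-0.016],[0.0,-0.0,0.192]],[[-0.049,0.004,-0.011],[0.0,-0.0,0.136]],[[-0.038,0.005,-0.009],[0.0,-0.0,0.102]],[[-0.042,0.026,0.0],[0.0,-0.0,0.12]],[[-0.074,0.052,0.0],[0.0,-0.0,0.22]],[[-0.086,0.078,0.0],[0.0,-0.0,0.282]],[[-0.059,0.069,0.0],[0.0,-0.0,0.22]],[[-0.027,0.041,0.0],[0.0,-0.0,0.12]]]
end [0.5203 0.0601 0.4202] [ 1.319 -0.     3.142]
```

{"api": "move_arm", "payload": {"deltas": [[[-0.011, -0.027, -0.061], [0, 0, 0]], [[-0.011, -0.028, -0.062], [0, 0, 0]], [[-0.011, -0.027, -0.061], [0, 0, 0]], [[-0.011, -0.028, -0.062], [0, 0, 0]], [[-0.027, -0.026, -0.008], [0, 0, 0.102]], [[-0.038, -0.032, -0.012], [0, 0, 0.136]], [[-0.056, -0.042, -0.016], [0, 0, 0.191]], [[-0.078, -0.047, -0.02], [0, 0, 0.247]], [[-0.094, -0.043, -0.024], [0, 0, 0.281]], [[-0.099, -0.028, -0.023], [0, 0, 0.281]], [[-0.089, -0.013, -0.021], [0, 0, 0.246]], [[-0.071, -0.001, -0.016], [0, 0, 0.192]], [[-0.049, 0.004, -0.011], [0, 0, 0.136]], [[-0.038, 0.005, -0.009], [0, 0, 0.102]], [[-0.042, 0.026, 0], [0, 0, 0.12]], [[-0.074, 0.052, 0], [0, 0, 0.22]], [[-0.086, 0.078, 0], [0, 0, 0.282]], [[-0.059, 0.069, 0], [0, 0, 0.22]], [[-0.027, 0.041, 0], [0, 0, 0.12]], [[0, 0, 0], [0, 0, 0]]]}}

```text
time: 3.8
tcp_pos: [0.5135, 0.067, 0.418]
ee_rot: [[0.258, 0.966, -0.0], [0.966, -0.258, -0.003], [-0.003, 0.001, -1.0]]
contact_force: [-1.4, 0.1, -0.7]
width: 0.0855
```

```bash
cat >> h.py <<'E'
def wcam():
    s=ctrl.read_state(); p=ctrl.read_camera("wrist")
    T=np.eye(4); T[:3,:3]=s['ee_rot']; T[:3,3]=s['tcp_pos']; T=T@np.array(p['T_tool_cam'])
    p['R']=T[:3,:3].T; p['t']=-T[:3,:3].T@T[:3,3]
    return p
def find(p,names):
    for n in names.split():
        print(n,[(np.round(d['location'],4).tolist(),round(d['score'],2)) for d in ctrl.place_of(p,n)[:2]])
def ray(p,u,v):
    import cv2
    a=np.array([(u-p['cx'])/p['fx'],(v-p['cy'])/p['fy']]); x=a.copy()
    for _ in range(30): x=a/(1+p['k1']*(x@x))
    R=np.array(p['R']); return -R.T@np.array(p['t']), R.T@np.array([x[0],x[1],1.])
def onz(p,u,v,z):
    o,d=ray(p,u,v); return o+d*(z-o[2])/d[2]
def proj(p,X):
    c=np.array(p['R'])@np.array(X)+np.array(p['t']); x=c[:2]/c[2]; x=x*(1+p['k1']*(x@x))
    return x*[p['fx'],p['fy']]+[p['cx'],p['cy']]
E
python3 - <<'E'
from h import *
import cv2
st()
for i in range(2):
    p=wcam(); find(p,"machine front_edge crown frame claws test_weight")
cv2.imwrite("pics/w1.png",p['pixels'][:,:,::-1])
import pickle; pickle.dump({k:p[k] for k in ('pixels','fx','fy','cx','cy','k1','R','t')},open('w1.pkl','wb'))
E
```

```text
t 3.8 tcp [0.5135 0.067  0.418 ] yaw 1.3103 pitch 0.0025 z [-0.    -0.003 -1.   ] F [-1.4  0.1 -0.7] M [-0.03 -0.01  0.03] w 0.0855 q [-0.41  0.35  0.28  1.57 -0.1   1.24 -0.37]
machine [([0.5952, 0.2579, 0.0055], 0.84)]
front_edge [([0.5679, 0.1474, 0.0846], 0.85), ([0.7665, -0.0373, 0.0007], 0.38)]
crown [([0.5553, 0.1224, 0.0766], 0.59)]
frame []
claws []
test_weight [([0.3895, 0.1039, -0.0064], 0.56)]
machine [([0.5949, 0.2569, 0.0051], 0.84)]
front_edge [([0.5683, 0.1517, 0.0865], 0.61), ([0.5934, 0.2575, 0.005], 0.37)]
crown [([0.554, 0.1261, 0.074], 0.77)]
frame []
claws []
test_weight [([0.392, 0.1039, -0.0026], 0.71)]
```

View pics/w1.png

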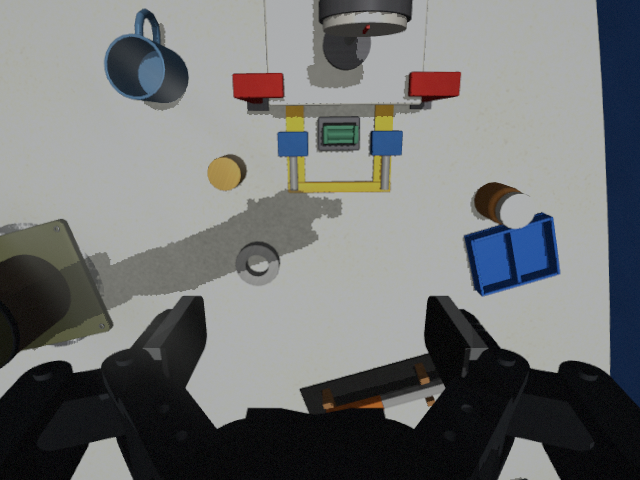

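The wrist view shows the stand's front edge at row ~105, the green crown at (340,133), the blue guides at (293,144)/(387,143) and the shim crossbar at row ~187.

```bash
python3 - <<'E'
from h import *
import cv2,pickle
p=pickle.load(open('w1.pkl','rb')); im=p['pixels']
hsv=cv2.cvtColor(im,cv2.COLOR_RGB2HSV)
def blobs(lo,hi,box,mina=60):
    m=cv2.inRange(hsv,lo,hi); k=np.zeros_like(m); x0,y0,x1,y1=box; k[y0:y1,x0:x1]=m[y0:y1,x0:x1]
    n,l,s,c=cv2.connectedComponentsWithStats(k)
    return [(s[i].tolist(),c[i],cv2.minAreaRect(np.argwhere(l==i)[:,::-1].astype(np.float32))) for i in range(1,n) if s[i][4]>mina]
for nm,lo,hi,box,z in [('blue',(100,120,60),(125,255,255),(270,120,410,165),.024),('green',(60,60,50),(95,255,255),(318,115,362,152),.076),('yellow',(20,150,80),(35,255,255),(280,100,400,200),.008),('red',(0,180,80),(5,255,255),(225,65,465,100),.136)]:
    for s,c,r in blobs(lo,hi,box): print(nm,s,c.round(1),np.round(r[1],1),round(r[2],1),onz(p,*c,z).round(4))
m=cv2.inRange(hsv,(20,120,70),(35,255,255)); ys,xs=np.nonzero(m[178:200,280:400]); ys+=178; xs+=280
print('bar y',ys.min(),ys.max(),'x',xs.min(),xs.max())
# crossbar line fit
cols=range(302,382,4); q=np.array([onz(p,x,ys[xs==x].mean(),.006)[:2] for x in cols]); v=np.polyfit(q[:,0],q[:,1],1); print('crossbar yaw',np.arctan(v[0]),q.mean(0))
print(im[95:112,340].tolist())
# plate front edge
E
```

```text
blue [372, 131, 30, 25, 716] [386.4 142.5] [24. 29.] 90.0 [0.6204 0.0909 0.024 ]
blue [278, 132, 30, 24, 714] [292.5 143.5] [23. 29.] 90.0 [0.4892 0.1229 0.024 ]
green [323, 125, 36, 19, 632] [339.7 133.8] [18. 35.] 90.0 [0.5552 0.1214 0.076 ]
yellow [375, 105, 18, 25, 438] [383.5 117. ] [24. 17.] 90.0 [0.6262 0.1261 0.008 ]
yellow [286, 106, 17, 25, 414] [294.2 117.8] [24. 16.] 90.0 [0.5001 0.157  0.008 ]
yellow [298, 156, 84, 36, 1164] [340.9 181.2] [35. 83.] 90.0 [0.5445 0.05   0.008 ]
red [233, 73, 50, 25, 1165] [257.9  85. ] [23.8 49.1] 88.2 [0.4766 0.1975 0.136 ]
red [410, 72, 50, 24, 1150] [434.6  83.7] [49. 23.] -0.0 [0.6664 0.1508 0.136 ]
bar y 178 192 x 288 389
crossbar yaw -0.24354657511148048 [0.54141781 0.04264123]
[[172, 173, 175], [173, 175, 176], [172, 174, 175], [172, 175, 175], [172, 174, 175], [173, 174, 175], [174, 175, 177], [173, 175, 175], [136, 135, 131], [122, 122, 116], [104, 104, 98], [120, 121, 114], [121, 121, 114], [119, 120, 114], [118, 118, 112], [114, 115, 108], [114, 114, 108]]
```

```bash
python3 - <<'E'
from h import *
import pickle
p=pickle.load(open('w1.pkl','rb'))
for z in(.114,): print('edge',onz(p,340,102.5,z))
rows([([.476,-.339,.19],pose(.06)),([.476,-.339,.19],pose(.06),1)])
E
```

```text
edge [0.56168925 0.15764411 0.114     ]
13
[[[-0.035,0.006,0.02],[-0.0,-0.0,0.11]],[[-0.044,0.01,0.025],[-0.0,-0.0,0.136]],[[-0.057,0.017,0.033],[-0.0,-0.0,0.183]],[[-0.072,0.028,0.043],[-0.0,-0.0,0.236]],[[-0.081,0.045,0.052],[-0.0,-0.0,0.283]],[[-0.081,0.06,0.056],[-0.0,-0.0,0.31]],[[-0.071,0.073,0.056],[-0.0,-0.0,0.31]],[[-0.054,0.075,0.052],[-0.0,-0.0,0.283]],[[-0.036,0.068,0.043],[-0.0,-0.0,0.236]],[[-0.021,0.056,0.033],[-0.0,-0.0,0.183]],[[-0.012,0.043,0.025],[-0.0,-0.0,0.137]],[[-0.007,0.035,0.02],[-0.0,-0.0,0.109]],[[0.0,0.0,-0.0],[-0.0,-0.0,0.0]]]
end [ 0.476  -0.3388  0.1899] [ 0.06  -0.    -3.141]
```

{"api": "move_arm", "payload": {"deltas": [[[-0.035, 0.006, 0.02], [0, 0, 0.11]], [[-0.044, 0.01, 0.025], [0, 0, 0.136]], [[-0.057, 0.017, 0.033], [0, 0, 0.183]], [[-0.072, 0.028, 0.043], [0, 0, 0.236]], [[-0.081, 0.045, 0.052], [0, 0, 0.283]], [[-0.081, 0.06, 0.056], [0, 0, 0.31]], [[-0.071, 0.073, 0.056], [0, 0, 0.31]], [[-0.054, 0.075, 0.052], [0, 0, 0.283]], [[-0.036, 0.068, 0.043], [0, 0, 0.236]], [[-0.021, 0.056, 0.033], [0, 0, 0.183]], [[-0.012, 0.043, 0.025], [0, 0, 0.137]], [[-0.007, 0.035, 0.02], [0, 0, 0.109]], [[0, 0, 0], [0, 0, 0]], [[0, 0, 0], [0, 0, 0]]]}}

```text
time: 5.9
tcp_pos: [0.4794, -0.3196, 0.2004]
ee_rot: [[0.998, 0.071, -0.0], [0.071, -0.998, 0.001], [-0.0, -0.001, -1.0]]
contact_force: [0.2, 0.1, -0.0]
width: 0.0856
```

```bash
python3 - <<'E'
from h import *
import cv2,pickle
st()
p=wcam(); find(p,"bar_grip bar_toe rest_mid"); find(wcam(),"bar_grip bar_toe rest_mid"); 
cv2.imwrite("pics/w2.png",p['pixels'][:,:,::-1])
pickle.dump({k:p[k] for k in ('pixels','fx','fy','cx','cy','k1','R','t')},open('w2.pkl','wb'))
hsv=cv2.cvtColor(p['pixels'],cv2.COLOR_RGB2HSV)
m=cv2.inRange(hsv,(5,200,120),(20,255,255)); n,l,s,c=cv2.connectedComponentsWithStats(m)
for i in range(1,n):
    if s[i][4]>300:
        r=cv2.minAreaRect(np.argwhere(l==i)[:,::-1].astype(np.float32)); b=cv2.boxPoints(r)
        print(s[i],r, [onz(p,*q,.048).round(4).tolist() for q in b])
E
```

```text
t 5.9 tcp [ 0.4794 -0.3196  0.2004] yaw 0.0706 pitch 0.0002 z [-0.     0.001 -1.   ] F [ 0.2  0.1 -0. ] M [ 0.03 -0.03  0.01] w 0.0856 q [ 0.22  0.7   0.52  1.76 -0.46  0.81 -0.55]
bar_grip [([0.4776, -0.3404, 0.0378], 0.95), ([0.3857, -0.0442, 0.0025], 0.35)]
bar_toe []
rest_mid [([0.4793, -0.3414, 0.0409], 0.87)]
bar_grip [([0.476, -0.3402, 0.0384], 0.76)]
bar_toe [([0.3862, -0.0435, 0.001], 0.36)]
rest_mid [([0.4773, -0.3377, 0.0403], 0.62), ([0.3858, -0.0446, -0.0012], 0.37)]
```

View pics/w2.png

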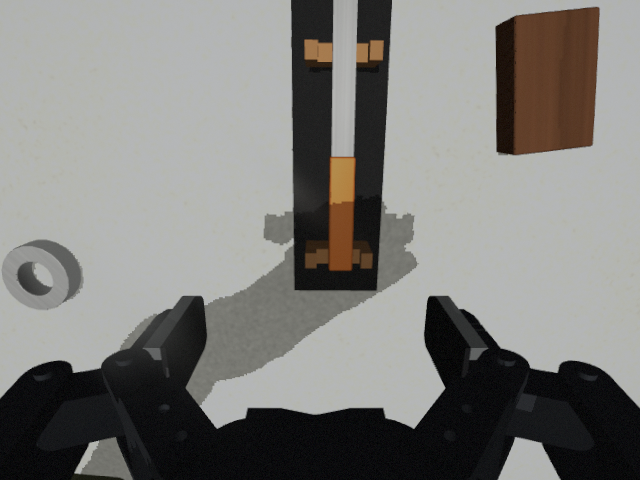

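The view shows the bar in its rest: the orange handle runs from (342,157) to (341,270), with the shank leaving the top of the picture at (345,0).

```bash
python3 - <<'E'
from h import *
import cv2,pickle
p=pickle.load(open('w2.pkl','rb')); im=p['pixels'].astype(int)
hsv=cv2.cvtColor(p['pixels'],cv2.COLOR_RGB2HSV)
pts=[]
for r in range(160,236,5):
    xs=np.nonzero((hsv[r,300:400,1]>190)&(hsv[r,300:400,2]>60))[0]+300; pts.append([*onz(p,xs.mean(),r,.048)[:2],len(xs)])
for r in range(70,150,5):
    xs=np.nonzero(im[r,315:375].sum(1)>330)[0]+315; pts.append([*onz(p,xs.mean(),r,.045)[:2],len(xs)])
pts=np.array(pts); print(pts[::4].round(4))
v=np.polyfit(pts[:,0],pts[:,1],1); print('yaw',np.arctan(v[0]),'y at .477',np.polyval(v,.477))
a=onz(p,342.5,157,.048); b=onz(p,340.5,270.5,.048); print(a,b,(a+b)/2,np.linalg.norm(a-b))
E
```

```text
[[ 0.5214 -0.3275  1.    ]
 [ 0.5065 -0.3487  1.    ]
 [ 0.489  -0.3394  2.    ]
 [ 0.4723 -0.3488  4.    ]
 [ 0.5909 -0.3326 24.    ]
 [ 0.5762 -0.3339 24.    ]
 [ 0.5611 -0.3348 23.    ]
 [ 0.5457 -0.3362 23.    ]]
yaw 0.08203014592875611 y at .477 -0.3410599045958558
[ 0.52454109 -0.33748569  0.048     ] [ 0.42561703 -0.3446962   0.048     ] [ 0.47507906 -0.34109095  0.048     ] 0.09918650178761756
```

```bash
python3 - <<'E'
from h import *
rows([([.4755,-.341,.10],pose(.074),5),([.4755,-.341,.038],pose(.074),4)])
E
```

```text
9
[[[-0.001,0.005,0.025],[-0.0,-0.0,-0.001]],[[-0.003,0.01,0.046],[-0.0,-0.0,-0.001]],[[-0.003,0.012,0.059],[-0.0,-0.001,-0.002]],[[-0.003,0.01,0.047],[-0.0,-0.0,-0.002]],[[-0.001,0.005,0.025],[-0.0,-0.0,-0.001]],[[-0.0,0.0,0.031],[-0.0,-0.0,0.0]],[[-0.0,0.0,0.031],[-0.0,-0.0,0.0]],[[-0.0,0.0,0.031],[-0.0,-0.0,0.0]],[[-0.0,0.0,0.031],[-0.0,-0.0,0.0]]]
end [ 0.4757 -0.3408  0.0378] [ 0.074 -0.    -3.142]
```

{"api": "move_arm", "payload": {"deltas": [[[-0.001, 0.005, 0.025], [0, 0, -0.001]], [[-0.003, 0.01, 0.046], [0, 0, -0.001]], [[-0.003, 0.012, 0.059], [0, -0.001, -0.002]], [[-0.003, 0.01, 0.047], [0, 0, -0.002]], [[-0.001, 0.005, 0.025], [0, 0, -0.001]], [[0, 0, 0.031], [0, 0, 0]], [[0, 0, 0.031], [0, 0, 0]], [[0, 0, 0.031], [0, 0, 0]], [[0, 0, 0.031], [0, 0, 0]], [[0, 0, 0], [0, 0, 0]], [[0, 0, 0], [0, 0, 0]]]}}

```text
time: 7.4
tcp_pos: [0.4752, -0.3414, 0.0375]
ee_rot: [[0.997, 0.073, -0.001], [0.073, -0.997, 0.0], [-0.001, -0.0, -1.0]]
contact_force: [1.0, -0.2, 0.1]
width: 0.0852
```

```bash
python3 - <<'E'
from h import *
st(); rows([([.4755,-.341,.0375],pose(.074))])
E
```

```text
t 7.4 tcp [ 0.4752 -0.3414  0.0375] yaw 0.0732 pitch 0.0006 z [-0.001  0.    -1.   ] F [ 1.  -0.2  0.1] M [-0.03 -0.01  0.01] w 0.0852 q [ 0.36  0.93  0.33  1.83 -0.59  0.48 -0.4 ]
1
[[[0.001,-0.001,-0.0],[-0.0,0.001,-0.002]]]
end [ 0.4757 -0.3409  0.0375] [ 0.074  0.    -3.141]
```

{"api": "move_arm", "payload": {"deltas": [[[0, 0, 0], [0, 0, 0]], [[0, 0, 0], [0, 0, 0]], [[0, 0, 0], [0, 0, 0]], [[0, 0, 0], [0, 0, 0]], [[0, 0, 0], [0, 0, 0]], [[0, 0, 0], [0, 0, 0]], [[0, 0, 0], [0, 0, 0]], [[0, 0, 0], [0, 0, 0]]], "fingers": 0, "squeeze": 90}}

```text
time: 8.2
tcp_pos: [0.4752, -0.3413, 0.0375]
ee_rot: [[0.997, 0.073, -0.001], [0.073, -0.997, 0.0], [-0.001, -0.0, -1.0]]
contact_force: [0.5, 0.2, 0.2]
width: -0.0001
```

```bash
python3 - <<'E'
from h import *
st()
s=ctrl.read_state(); print(repr(s['tcp_pos']),np.array(s['ee_rot']).round(5).tolist())
rows([(np.array(s['tcp_pos'])+[0,0,.08],Ro.from_matrix(s['ee_rot']),5)])
E
```

```text
t 8.2 tcp [ 0.4752 -0.3413  0.0375] yaw 0.0733 pitch 0.0006 z [-0.001  0.    -1.   ] F [0.5 0.2 0.2] M [0.01 0.02 0.03] w -0.0001 q [ 0.36  0.93  0.33  1.83 -0.59  0.48 -0.4 ]
array([ 0.47520566, -0.34125395,  0.03748349]) [[0.99731, 0.07323, -0.00058], [0.07324, -0.99731, 0.00011], [-0.00057, -0.00015, -1.0]]
5
[[[-0.0,-0.0,-0.02],[0.0,0.0,-0.0]],[[-0.0,-0.0,-0.037],[0.0,0.0,0.0]],[[-0.0,-0.0,-0.046],[0.0,0.0,0.0]],[[-0.0,-0.0,-0.037],[0.0,0.0,0.0]],[[-0.0,-0.0,-0.02],[0.0,0.0,0.0]]]
end [ 0.4753 -0.3413  0.1175] [ 7.300e-02  1.000e-03 -3.141e+00]
```

```bash
python3 - <<'E'
from h import *
import cv2
p=wcam(); find(p,"bar_grip")
cv2.imwrite("pics/w3.png",p['pixels'][:,:,::-1])
p=ctrl.read_camera("scene"); find(p,"bar_grip bar_toe rest_mid")
cv2.imwrite("pics/s3.png",cv2.resize(p['pixels'][220:380,340:500,::-1],(640,640))[:600])
E
```

```text
bar_grip [([0.475, -0.3379, 0.0395], 0.91)]
bar_grip [([0.4759, -0.3441, 0.0375], 0.53)]
bar_toe []
rest_mid [([0.4761, -0.3453, 0.0405], 0.83)]
```

View pics/w3.png

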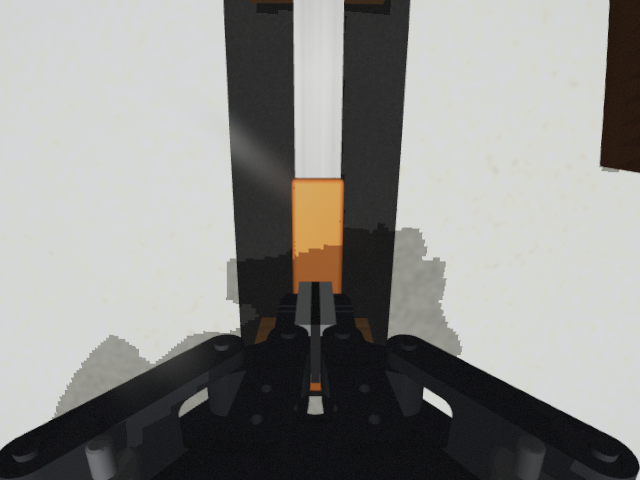

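View pics/s3.png

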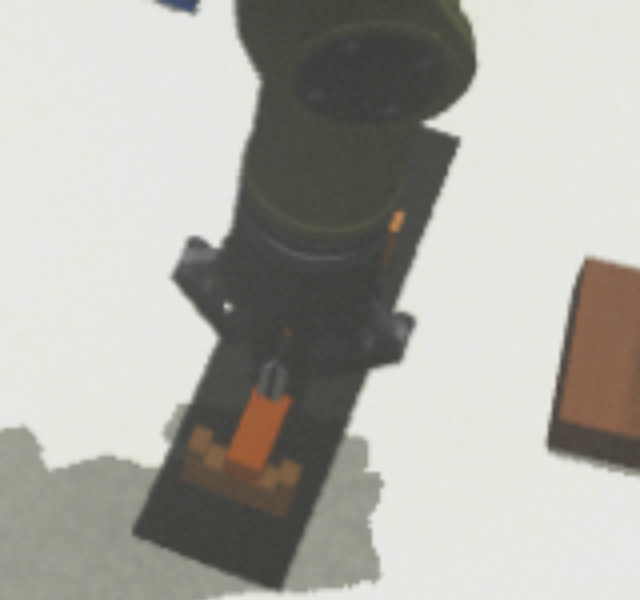

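```bash
python3 - <<'E'
from h import *
p=wcam()
for z in(.03,.048): print(z,onz(p,318,178.5,z),onz(p,315.5,391,z), onz(p,293,200,z)-onz(p,343,200,z))
E
```

```text
0.03 [ 0.52236867 -0.33820447  0.03      ] [ 0.41061099 -0.34529755  0.03      ] [-0.00163148  0.02226141  0.        ]
0.048 [ 0.52496743 -0.33789719  0.048     ] [ 0.42542656 -0.34421489  0.048     ] [-0.00145314  0.0198279   0.        ]
```

```bash
python3 - <<'E'
from h import *
p=ctrl.read_camera("scene"); o,d=ray(p,340+270/4,220+398/4)
for x in(.464,.475): print(o+d*(x-o[0])/d[0])
for X in ([.425,-.345,.048],[.475,-.341,.048],[.475,-.341,.0205],[.464,-.341,.0205],[.464,-.341,.048]): print(X,(proj(p,X)-[340,220])*4)
s=ctrl.read_state()
for x in(0,.011):
  for t in(-.01,0,.017):
    q=np.array(s['tcp_pos'])+np.array(s['ee_rot'])@[x,0,t]; print(x,t,proj(wcam(),q))
E
```

```text
[ 0.464      -0.34549169  0.05452529]
[ 0.475     -0.343104   0.0348905]
[0.425, -0.345, 0.048] [237.86439292 461.33679473]
[0.475, -0.341, 0.048] [269.20734156 384.53562623]
[0.475, -0.341, 0.0205] [263.46973029 409.23414719]
[0.464, -0.341, 0.0205] [255.300401   425.02855636]
[0.464, -0.341, 0.048] [260.92865603 400.512232  ]
0 -0.01 [317.24310451 294.18595604]
0 0 [317.20382023 284.54833234]
0 0.017 [317.09850983 270.38692542]
0.011 -0.01 [317.28803494 270.42019909]
0.011 0 [317.24609868 261.99324125]
0.011 0.017 [317.05561977 249.50810038]
```

Two views agree that the shut fingertips sit at or just above the handle's top (z ≈ 0.048–0.055). The real tips therefore don't reach as far as the reported TCP implies. I'll reopen, go lower and retry carefully.

{"api": "move_arm", "payload": {"deltas": [[[0, 0, 0], [0, 0, 0]], [[0, 0, 0], [0, 0, 0]], [[0, 0, 0], [0, 0, 0]], [[0, 0, 0], [0, 0, 0]], [[0, 0, 0], [0, 0, 0]], [[0, 0, 0.012], [0, 0, 0]], [[0, 0, 0.012], [0, 0, 0]], [[0, 0, 0.006], [0, 0, 0]], [[0, 0, 0], [0, 0, 0]]], "fingers": 0.6, "squeeze": 20}}

```text
time: 9.8
tcp_pos: [0.4748, -0.3409, 0.0217]
ee_rot: [[0.997, 0.073, -0.002], [0.073, -0.997, 0.001], [-0.002, -0.001, -1.0]]
contact_force: [-0.5, 0.8, -0.0]
width: 0.0514
```

```bash
python3 - <<'E'
from h import *
import cv2
st()
p=wcam()
cv2.imwrite("pics/w4.png",p['pixels'][:,:,::-1])
E
```

```text
t 9.8 tcp [ 0.4748 -0.3409  0.0217] yaw 0.0734 pitch 0.0015 z [-0.002  0.001 -1.   ] F [-0.5  0.8 -0. ] M [ 0.01 -0.02  0.07] w 0.0514 q [ 0.37  0.95  0.31  1.83 -0.61  0.46 -0.39]
```

View pics/w4.png

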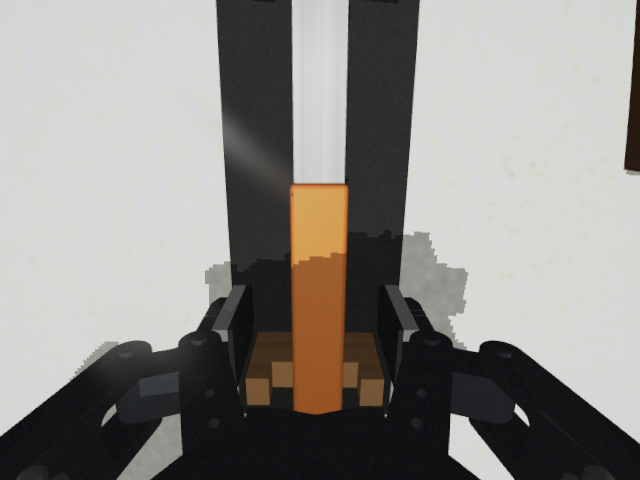

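{"api": "move_arm", "payload": {"deltas": [[[0, 0, 0], [0, 0, 0]], [[0, 0, 0], [0, 0, 0]], [[0, 0, 0], [0, 0, 0]], [[0, 0, 0], [0, 0, 0]], [[0, 0, 0], [0, 0, 0]]], "fingers": 0, "squeeze": 25}}

```text
time: 10.35
tcp_pos: [0.4753, -0.3417, 0.0228]
ee_rot: [[0.997, 0.073, 0.0], [0.073, -0.997, -0.001], [-0.0, 0.001, -1.0]]
contact_force: [-0.4, -0.1, 3.6]
width: 0.0201
```

```bash
python3 - <<'E'
from h import *
import cv2
st()
p=wcam(); cv2.imwrite("pics/w5.png",p['pixels'][200:,120:520,::-1])
E
```

```text
t 10.35 tcp [ 0.4753 -0.3417  0.0228] yaw 0.0729 pitch 0.0 z [ 0.    -0.001 -1.   ] F [-0.4 -0.1  3.6] M [-0.1   0.14 -0.11] w 0.0201 q [ 0.37  0.95  0.31  1.83 -0.61  0.46 -0.39]
```

View pics/w5.png

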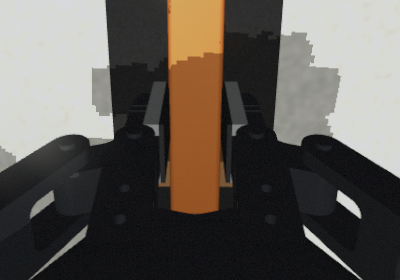

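{"api": "move_arm", "payload": {"deltas": [[[0, 0, 0], [0, 0, 0]], [[0, 0, 0], [0, 0, 0]], [[0, 0, 0], [0, 0, 0]], [[0, 0, 0.006], [0, 0, 0]], [[0, 0, 0.005], [0, 0, 0]], [[0, 0, 0.005], [0, 0, 0]], [[0, 0, 0], [0, 0, 0]], [[0, 0, 0], [0, 0, 0]]], "fingers": 0.5}}

```text
time: 11.2
tcp_pos: [0.4751, -0.3413, 0.0144]
ee_rot: [[0.997, 0.073, -0.001], [0.073, -0.997, 0.0], [-0.001, -0.0, -1.0]]
contact_force: [-0.6, 0.2, 0.7]
width: 0.0432
```

{"api": "move_arm", "payload": {"deltas": [[[0, 0, 0], [0, 0, 0]], [[0, 0, 0], [0, 0, 0]], [[0, 0, 0], [0, 0, 0]], [[0, 0, 0], [0, 0, 0]], [[0, 0, 0], [0, 0, 0]], [[0, 0, 0], [0, 0, 0]]], "fingers": 0, "squeeze": 90}}

```text
time: 11.8
tcp_pos: [0.4753, -0.3415, 0.0149]
ee_rot: [[0.997, 0.073, -0.0], [0.073, -0.997, -0.0], [-0.0, 0.0, -1.0]]
contact_force: [-1.0, 0.4, 5.6]
width: 0.0193
```

```bash
python3 - <<'E'
from h import *
st(); s=ctrl.read_state(); print(np.array(s['tcp_pos']).round(5),np.array(s['ee_rot']).round(5).tolist())
E
```

```text
t 11.8 tcp [ 0.4753 -0.3415  0.0149] yaw 0.073 pitch 0.0 z [-0. -0. -1.] F [-1.   0.4  5.6] M [ 0.03  0.15 -0.12] w 0.0193 q [ 0.37  0.97  0.3   1.83 -0.61  0.44 -0.38]
[ 0.47533 -0.34153  0.01494] [[0.99733, 0.07297, -1e-05], [0.07297, -0.99733, -0.00037], [-4e-05, 0.00037, -1.0]]
```

```bash
cat >> h.py <<'E'
YF=np.pi/2-.241; F=np.array([np.cos(YF),np.sin(YF),0]); U=np.array([0,0,1.]); LX=np.array([np.sin(YF),-np.cos(YF),0])
O=np.array([.5918,.2574,0]); C=O-.002*LX-.141*F+.076*U
G=np.array([0,0,-.024])   # bar_grip in tool
def tool(phi,a,lift=0.,yaw=YF):
    """tool pose with bar toe-down by phi, toe a ahead of crown contact, underside lift above crown"""
    R=pose(yaw,phi); M=R.as_matrix(); d,n=M[:,0],-M[:,2]
    g=C+(.006+lift)*n-(.21-a)*d
    return g-R.apply(G),R
def barstate():
    s=ctrl.read_state(); R=Ro.from_matrix(s['ee_rot']); M=R.as_matrix(); d,n=M[:,0],-M[:,2]; g=np.array(s['tcp_pos'])+R.apply(G)
    toe=g+.21*d+.009*n
    fr=lambda X:np.round([ (X-O)@LX,(X-O)@F,X[2]],4)
    l=(C-g)@d; gap=(g+l*d-.006*n-C)@n
    print('grip',g.round(4),'toe(frame)',fr(toe),'phi',round(-np.arcsin(d[2]),4),'a',round(.21-l,4),'gap',round(gap,4),'lat@crown',round((g+l*d-C)@LX,4))
E
python3 - <<'E'
from h import *
R=pose(.073)
a,Ra=tool(.46,-.03,.006)
print(a)
g=a+Ra.apply(G)
rows([([.4753,-.3415,.10],R,5),([.476,-.33,.15],R,3),(np.array([.500,-.12,.20])-pose(YF).apply(G),pose(YF)),(a,Ra)])
E
```

```text
[ 0.50360585 -0.09305867  0.17179492]
22
[[[-0.0,-0.0,-0.021],[0.0,0.0,0.0]],[[-0.0,-0.0,-0.039],[0.0,0.0,0.0]],[[-0.0,-0.0,-0.05],[0.0,0.0,0.0]],[[-0.0,-0.0,-0.039],[0.001,0.0,0.0]],[[-0.0,-0.0,-0.021],[-0.0,0.0,0.0]],[[0.001,-0.008,-0.033],[-0.0,0.0,0.0]],[[0.001,-0.007,-0.034],[-0.0,0.0,0.0]],[[0.001,-0.008,-0.033],[-0.0,0.0,0.0]],[[0.004,-0.022,-0.003],[-0.0,-0.0,-0.134]],[[0.008,-0.029,-0.003],[-0.0,-0.0,-0.178]],[[0.014,-0.04,-0.006],[-0.0,-0.0,-0.252]],[[0.025,-0.049,-0.006],[-0.0,-0.0,-0.324]],[[0.036,-0.05,-0.008],[-0.0,-0.0,-0.369]],[[0.045,-0.042,-0.008],[-0.0,-0.0,-0.369]],[[0.046,-0.03,-0.006],[-0.0,-0.0,-0.324]],[[0.039,-0.016,-0.006],[-0.0,-0.0,-0.251]],[[0.029,-0.009,-0.003],[-0.0,-0.0,-0.179]],[[0.022,-0.004,-0.003],[-0.0,-0.0,-0.134]],[[0.013,-0.002,0.002],[-0.0,-0.23,0.0]],[[0.014,-0.001,0.001],[-0.0,-0.23,0.0]],[[0.014,-0.002,-0.001],[0.0,-0.23,0.0]],[[0.013,-0.001,-0.003],[0.0,-0.23,0.0]]]
end [ 0.5037 -0.093   0.1718] [ 1.33   0.46  -3.142]
```

{"api": "move_arm", "payload": {"deltas": [[[0, 0, -0.01], [0, 0, 0]], [[0, 0, -0.02], [0, 0, 0]], [[0, 0, -0.03], [0, 0, 0]], [[0, 0, -0.04], [0, 0, 0]], [[0, 0, -0.04], [0, 0, 0]], [[0, 0, -0.04], [0, 0, 0]], [[0, 0, -0.04], [0, 0, 0]], [[0, 0, -0.03], [0, 0, 0]], [[0, 0, -0.02], [0, 0, 0]], [[0, 0, 0], [0, 0, 0]]]}}

```text
time: 12.8
tcp_pos: [0.4759, -0.3418, 0.1513]
ee_rot: [[0.997, 0.073, 0.002], [0.073, -0.997, -0.002], [0.002, 0.002, -1.0]]
contact_force: [-0.5, -1.2, -4.3]
width: 0.0192
```

```bash
python3 - <<'E'
from h import *
import cv2
st(); barstate()
p=wcam(); find(p,"bar_grip bar_toe"); cv2.imwrite("pics/w6.png",p['pixels'][:,:,::-1])
import pickle; pickle.dump({k:p[k] for k in ('pixels','fx','fy','cx','cy','k1','R','t')},open('w6.pkl','wb'))
p=ctrl.read_camera("top"); find(p,"bar_grip bar_toe")
p=ctrl.read_camera("scene"); find(p,"bar_grip bar_toe")
rows([(np.array([.500,-.12,.20])-pose(YF).apply(G),pose(YF))],wmax=.085)
E
```

```text
t 12.8 tcp [ 0.4759 -0.3418  0.1513] yaw 0.0734 pitch -0.0017 z [ 0.002 -0.002 -1.   ] F [-0.5 -1.2 -4.3] M [ 0.02  0.09 -0.01] w 0.0192 q [ 0.28  0.77  0.47  1.77 -0.5   0.71 -0.48]
grip [ 0.4759 -0.3418  0.1753] toe(frame) [ 0.2301 -0.5446  0.1846] phi -0.0017 a 0.0961 gap 0.0926 lat@crown 0.1407
bar_grip [([0.4777, -0.3372, 0.1737], 0.56)]
bar_toe []
bar_grip []
bar_toe [([0.6844, -0.3254, 0.1751], 0.63), ([0.3842, -0.0518, 0.0004], 0.5)]
bar_grip [([0.478, -0.3409, 0.1725], 0.65), ([0.7852, -0.1343, 0.0004], 0.31)]
bar_toe [([0.3913, 0.1097, -0.0011], 0.17)]
15
[[[0.003,-0.015,-0.002],[-0.0,0.0,-0.086]],[[0.004,-0.017,-0.002],[-0.0,0.0,-0.1]],[[0.006,-0.022,-0.003],[-0.0,0.0,-0.126]],[[0.009,-0.026,-0.003],[-0.0,0.0,-0.159]],[[0.014,-0.032,-0.004],[-0.001,0.0,-0.194]],[[0.02,-0.034,-0.005],[0.0,0.0,-0.223]],[[0.025,-0.035,-0.005],[-0.0,0.001,-0.243]],[[0.031,-0.032,-0.006],[-0.0,-0.0,-0.251]],[[0.033,-0.028,-0.005],[-0.001,-0.0,-0.243]],[[0.033,-0.021,-0.005],[0.0,-0.0,-0.224]],[[0.031,-0.015,-0.004],[-0.0,0.0,-0.193]],[[0.026,-0.011,-0.003],[-0.0,0.0,-0.159]],[[0.021,-0.006,-0.003],[-0.0,0.0,-0.126]],[[0.018,-0.004,-0.002],[-0.0,0.0,-0.1]],[[0.015,-0.002,-0.002],[-0.001,0.0,-0.086]]]
end [ 0.5002 -0.1199  0.176 ] [1.33  0.    3.141]
```

View pics/w6.png

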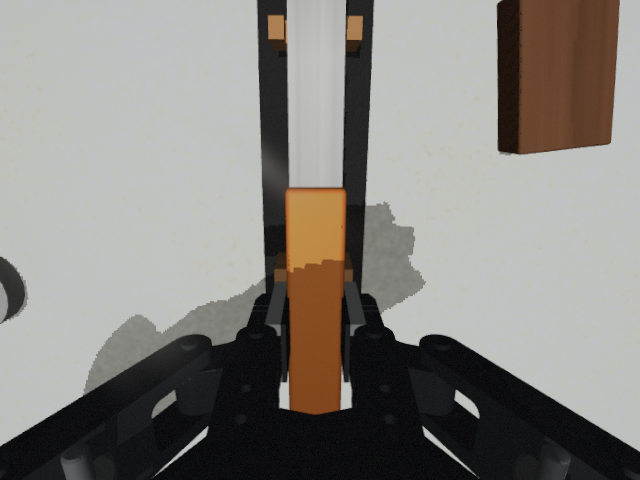

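The bar is held square in the jaws, clear of the rest: handle front end at row 188, rear at row ~412, jaws at rows 285–380.

```bash
python3 - <<'E'
from h import *
import pickle
p=pickle.load(open('w6.pkl','rb')); s=ctrl.read_state(); R=Ro.from_matrix(s['ee_rot'])
P=lambda x,z:proj(p,np.array(s['tcp_pos'])+R.apply([x,0,z]))[1].round(1)
for droop in(0,.04,.08):
  print(droop,[P(x*np.cos(droop)-.009*np.sin(droop)*-1*0 ,G[2]-.009+x*np.sin(droop)) for x in(.0497,-.0503)])
w4=None
E
```

```text
0 [np.float64(189.6), np.float64(426.3)]
0.04 [np.float64(188.8), np.float64(429.9)]
0.08 [np.float64(188.2), np.float64(433.5)]
```

{"api": "move_arm", "payload": {"deltas": [[[0.003, -0.015, -0.002], [0, 0, -0.086]], [[0.004, -0.017, -0.002], [0, 0, -0.1]], [[0.006, -0.022, -0.003], [0, 0, -0.126]], [[0.009, -0.026, -0.003], [0, 0, -0.159]], [[0.014, -0.032, -0.004], [-0.001, 0, -0.194]], [[0.02, -0.034, -0.005], [0, 0, -0.223]], [[0.025, -0.035, -0.005], [0, 0.001, -0.243]], [[0.031, -0.032, -0.006], [0, 0, -0.251]], [[0.033, -0.028, -0.005], [-0.001, 0, -0.243]], [[0.033, -0.021, -0.005], [0, 0, -0.224]], [[0.031, -0.015, -0.004], [0, 0, -0.193]], [[0.026, -0.011, -0.003], [0, 0, -0.159]], [[0.021, -0.006, -0.003], [0, 0, -0.126]], [[0.018, -0.004, -0.002], [0, 0, -0.1]], [[0.015, -0.002, -0.002], [-0.001, 0, -0.086]], [[0, 0, 0], [0, 0, 0]]]}}

```text
time: 14.85
tcp_pos: [0.5008, -0.1188, 0.1766]
ee_rot: [[0.236, 0.972, 0.001], [0.972, -0.236, 0.0], [0.0, 0.001, -1.0]]
contact_force: [0.5, -0.2, -4.7]
width: 0.0194
```

```bash
python3 - <<'E'
from h import *
st(); barstate()
for c in("top","scene"):
    p=ctrl.read_camera(c); find(p,"bar_grip bar_toe crown front_edge")
rows([tool(.46,-.04,.008)],wmax=.09)
E
```

```text
t 14.85 tcp [ 0.5008 -0.1188  0.1766] yaw 1.3327 pitch -0.0004 z [ 0.001  0.    -1.   ] F [ 0.5 -0.2 -4.7] M [-0.15  0.02 -0.01] w 0.0194 q [ 0.05  0.61  0.16  1.95 -0.16  0.59  0.07]
grip [ 0.5007 -0.1188  0.2006] toe(frame) [ 0.0007 -0.1771  0.2097] phi -0.0004 a -0.036 gap 0.1187 lat@crown 0.0026
bar_grip []
bar_toe []
crown [([0.5552, 0.1198, 0.0785], 0.62), ([0.5691, 0.1554, 0.0879], 0.18)]
front_edge [([0.5645, 0.1577, 0.0842], 0.6), ([0.3864, 0.1079, 0.0009], 0.25)]
bar_grip [([0.4996, -0.12, 0.1987], 0.59)]
bar_toe [([0.5516, 0.082, 0.2084], 0.58)]
crown [([0.5542, 0.1181, 0.0758], 0.67)]
front_edge [([0.5715, 0.1535, 0.0829], 0.56)]
6
[[[0.004,-0.001,-0.0],[0.0,-0.09,-0.0]],[[0.006,-0.001,-0.001],[0.0,-0.153,-0.0]],[[0.009,-0.001,-0.002],[0.001,-0.216,-0.001]],[[0.008,-0.002,-0.003],[0.0,-0.217,-0.0]],[[0.006,-0.001,-0.002],[0.001,-0.153,-0.0]],[[0.004,-0.001,-0.002],[-0.0,-0.09,-0.001]]]
end [ 0.5016 -0.1007  0.1778] [ 1.33   0.46  -3.141]
```

{"api": "move_arm", "payload": {"deltas": [[[0.004, -0.001, 0], [0, -0.09, 0]], [[0.006, -0.001, -0.001], [0, -0.153, 0]], [[0.009, -0.001, -0.002], [0.001, -0.216, -0.001]], [[0.008, -0.002, -0.003], [0, -0.217, 0]], [[0.006, -0.001, -0.002], [0.001, -0.153, 0]], [[0.004, -0.001, -0.002], [0, -0.09, -0.001]], [[0, 0, 0], [0, 0, 0]], [[0, 0, 0], [0, 0, 0]]]}}

```text
time: 16.15
tcp_pos: [0.5017, -0.1003, 0.1778]
ee_rot: [[0.213, 0.971, -0.105], [0.871, -0.238, -0.43], [-0.443, -0.0, -0.897]]
contact_force: [-0.1, 0.0, -5.0]
width: 0.019
```

```bash
python3 - <<'E'
from h import *
import cv2
st(); barstate()
p=wcam(); cv2.imwrite("pics/w7.png",p['pixels'][:,:,::-1]); find(p,"bar_grip bar_toe crown front_edge")
import pickle; pickle.dump({k:p[k] for k in ('pixels','fx','fy','cx','cy','k1','R','t')},open('w7.pkl','wb'))
s=ctrl.read_state(); R=Ro.from_matrix(s['ee_rot'])
for X in([.21,0,G[2]-.009],[.2,.009,G[2]-.006],[.2,-.009,G[2]-.006]): print('toe px',proj(p,np.array(s['tcp_pos'])+R.apply(X)))
print('crown px',proj(p,C),proj(p,C+.017*LX+.011*U),proj(p,C-.017*LX+.011*U))
p=ctrl.read_camera("scene"); find(p,"bar_grip bar_toe")
rows([tool(.46,-.03,.005),tool(.46,.055,.004)],vmax=.012)
E
```

```text
t 16.15 tcp [ 0.5017 -0.1003  0.1778] yaw 1.3309 pitch 0.459 z [-0.105 -0.43  -0.897] F [-0.1  0.  -5. ] M [ 0.68 -0.1   0.03] w 0.019 q [-0.5   0.77  0.57  1.92  0.09  0.68 -0.36]
grip [ 0.5042 -0.09    0.1993] toe(frame) [-0.0024 -0.166   0.1143] phi 0.459 a -0.0394 gap 0.0083 lat@crown -0.0004
bar_grip [([0.5036, -0.087, 0.1984], 0.69)]
bar_toe []
crown []
front_edge []
toe px [ 322.61472158 -398.9677518 ]
toe px [ 355.87989148 -352.21806304]
toe px [ 288.804055   -352.67513909]
crown px [ 320.57778458 -436.93775759] [ 377.67295241 -448.85282812] [ 264.02413323 -449.56136231]
bar_grip [([0.5025, -0.0913, 0.1962], 0.87)]
bar_toe [([0.5501, 0.0954, 0.1162], 0.71), ([0.4778, -0.3414, 0.0404], 0.55)]
9
[[[0.02,0.0,0.006],[-0.0,-0.001,-0.001]],[[0.012,0.0,0.0],[-0.0,-0.0,-0.0]],[[0.017,0.0,0.0],[-0.0,-0.0,-0.0]],[[0.025,0.0,0.001],[-0.0,-0.0,-0.0]],[[0.031,0.0,0.0],[-0.0,-0.0,-0.0]],[[0.031,0.0,0.0],[-0.0,-0.0,-0.0]],[[0.025,0.0,0.001],[-0.0,-0.0,-0.0]],[[0.018,0.0,-0.0],[-0.0,-0.0,-0.0]],[[0.011,0.0,0.0],[-0.0,-0.0,-0.0]]]
end [ 0.5214 -0.02    0.1323] [ 1.33   0.46  -3.142]
```

View pics/w7.png

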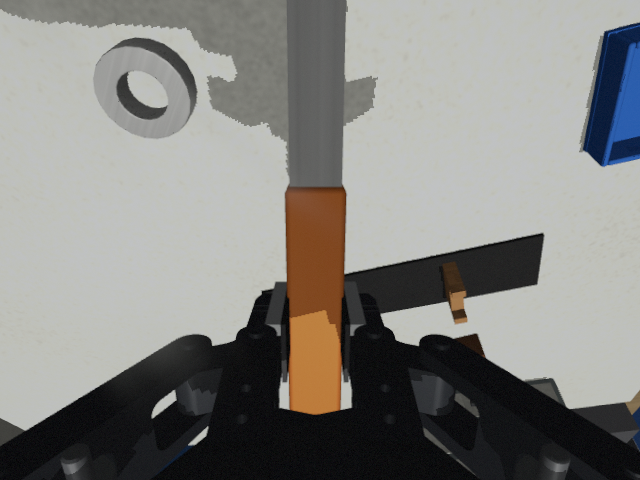

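The bar is still square in the jaws and pitched toe-down over empty table. The networks' toe position agrees with my model to within about 2 mm. I'll slide in over the crown in two stages.

{"api": "move_arm", "payload": {"deltas": [[[0.02, 0, 0.006], [0, -0.001, -0.001]], [[0.012, 0, 0], [0, 0, 0]], [[0.017, 0, 0], [0, 0, 0]], [[0.025, 0, 0.001], [0, 0, 0]], [[0.031, 0, 0], [0, 0, 0]], [[0.031, 0, 0], [0, 0, 0]], [[0.01, 0, 0.001], [0, 0, 0]], [[0, 0, 0], [0, 0, 0]]]}}

```text
time: 17.35
tcp_pos: [0.5169, -0.0373, 0.1411]
ee_rot: [[0.21, 0.972, -0.106], [0.871, -0.235, -0.432], [-0.444, -0.001, -0.896]]
contact_force: [-0.9, 0.1, -4.1]
width: 0.0194
```

```bash
python3 - <<'E'
from h import *
st(); barstate()
import cv2
p=ctrl.read_camera("scene"); find(p,"bar_toe bar_grip"); cv2.imwrite("pics/s8.png",cv2.resize(p['pixels'][130:290,140:340,::-1],(800,640),interpolation=cv2.INTER_CUBIC)[:600])
rows([tool(.46,.055,.0035)],vmax=.008)
E
```

```text
t 17.35 tcp [ 0.5169 -0.0373  0.1411] yaw 1.334 pitch 0.4604 z [-0.106 -0.432 -0.896] F [-0.9  0.1 -4.1] M [ 0.7  -0.15  0.  ] w 0.0194 q [-0.58  0.85  0.54  1.87  0.04  0.7  -0.44]
grip [ 0.5194 -0.0269  0.1626] toe(frame) [-0.0032 -0.1012  0.0773] phi 0.4604 a 0.035 gap 0.0038 lat@crown -0.0011
bar_toe [([0.5634, 0.1573, 0.0778], 0.96), ([0.5208, -0.0279, 0.1621], 0.49)]
bar_grip [([0.5221, -0.0299, 0.1611], 0.75), ([0.3896, 0.1069, 0.002], 0.64)]
3
[[[0.015,0.0,0.0],[-0.0,0.001,-0.0]],[[0.015,0.0,0.001],[-0.0,0.001,-0.0]],[[0.015,0.001,-0.0],[-0.0,0.001,-0.0]]]
end [ 0.5217 -0.0204  0.1318] [ 1.33   0.46  -3.141]
```

View pics/s8.png

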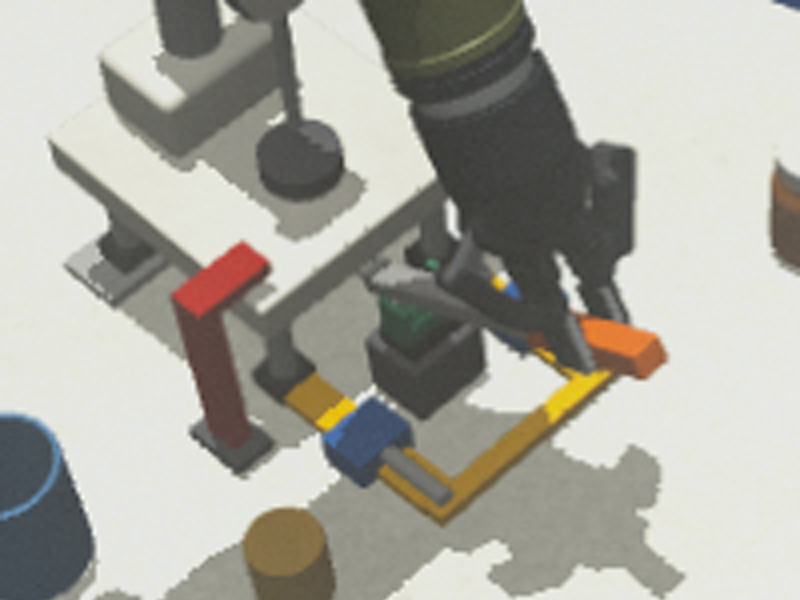

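The close-up shows the bar lying over the fulcrum between its cheeks, with the toe just short of and below the plate's front edge, and no contact force. I'll push it the last 20 mm.

{"api": "move_arm", "payload": {"deltas": [[[0.013, 0, 0], [0, 0, 0]], [[0.014, 0, 0.001], [0, 0, 0]], [[0.013, 0.001, 0], [0, 0.002, 0]], [[0, 0, 0], [0, 0, 0]], [[0, 0, 0], [0, 0, 0]]]}}

```text
time: 18.0
tcp_pos: [0.5214, -0.0215, 0.1324]
ee_rot: [[0.212, 0.971, -0.106], [0.871, -0.237, -0.431], [-0.444, -0.001, -0.896]]
contact_force: [0.1, -0.3, -4.1]
width: 0.0192
```

```bash
cat >> h.py <<'E'
import cv2
def shimpx():
    """frame-y of the shim crossbar from the top camera, and of the claws (reference)"""
    p=ctrl.read_camera("top"); hsv=cv2.cvtColor(p['pixels'],cv2.COLOR_RGB2HSV)
    m=cv2.inRange(hsv,(20,120,50),(35,255,255)); ys,xs=np.nonzero(m)
    P=np.array([onz(p,x,y,.006) for x,y in zip(xs,ys)]); fx=(P-O)@LX; fy=(P-O)@F
    k=(abs(fx)<.045)&(fy<-.18)&(fy>-.24)
    print('shim crossbar y',fy[k].mean().round(4),k.sum(),'t',round(ctrl.read_state()['time'],2))
E
python3 - <<'E'
from h import *
st(); barstate(); shimpx()
rows([tool(.12,.055,.002)],wmax=.06)
E
```

```text
t 18.0 tcp [ 0.5214 -0.0215  0.1324] yaw 1.3317 pitch 0.4597 z [-0.106 -0.431 -0.896] F [ 0.1 -0.3 -4.1] M [ 0.74 -0.16 -0.03] w 0.0192 q [-0.6   0.86  0.53  1.85  0.03  0.71 -0.46]
grip [ 0.5239 -0.0111  0.1539] toe(frame) [-0.0022 -0.0848  0.0688] phi 0.4597 a 0.0536 gap 0.0035 lat@crown -0.0001
shim crossbar y nan 0 t 18.05
6
[[[0.003,-0.0,0.01],[-0.0,0.066,0.0]],[[0.005,-0.0,0.018],[-0.0,0.114,0.001]],[[0.005,-0.0,0.025],[-0.0,0.16,0.0]],[[0.003,-0.0,0.026],[-0.0,0.16,0.001]],[[0.001,-0.0,0.018],[-0.0,0.113,-0.0]],[[0.0,-0.0,0.01],[-0.0,0.067,0.0]]]
end [ 0.5191 -0.0305  0.0789] [ 1.33   0.12  -3.141]h.py:68: RuntimeWarning: Mean of empty slice.
  print('shim crossbar y',fy[k].mean().round(4),k.sum(),'t',round(ctrl.read_state()['time'],2))
  ret = ret.dtype.type(ret / rcount)
```

```bash
cat >> h.py <<'E'
def shim():
    p=ctrl.read_camera("scene"); hsv=cv2.cvtColor(p['pixels'],cv2.COLOR_RGB2HSV)
    m=cv2.inRange(hsv,(18,120,50),(36,255,255)); ys,xs=np.nonzero(m[150:270,150:320]); ys+=150; xs+=150
    P=np.array([onz(p,x,y,.008) for x,y in zip(xs,ys)]); fx=(P-O)@LX; fy=(P-O)@F
    for a,b in((-.075,-.055),(-.05,-.03),(-.03,-.01)):
        k=(fx>a)&(fx<b)&(fy<-.17)&(fy>-.25); print('shim x',a,b,k.sum(),np.percentile(fy[k],[3,50]).round(4) if k.sum() else '')
    find(p,"front_edge bar_toe")
E
python3 - <<'E'
from h import *
shim()
rows([tool(.20,.054,.000)],wmax=.06)
E
```

```text
shim x -0.075 -0.055 62 [-0.2292 -0.2107]
shim x -0.05 -0.03 45 [-0.2296 -0.2223]
shim x -0.03 -0.01 44 [-0.2296 -0.2224]
front_edge [([0.568, 0.1539, 0.0844], 0.91)]
bar_toe [([0.5677, 0.1727, 0.0673], 0.7)]
5
[[[0.003,-0.0,0.011],[0.0,0.065,0.0]],[[0.004,-0.0,0.02],[-0.0,0.118,0.0]],[[0.004,-0.0,0.025],[-0.0,0.153,0.001]],[[0.002,-0.0,0.02],[-0.0,0.119,0.0]],[[-0.0,-0.0,0.012],[-0.0,0.064,0.0]]]
end [ 0.5191 -0.031   0.0891] [ 1.33   0.2   -3.142]
```

{"api": "move_arm", "payload": {"deltas": [[[0.003, 0, 0.011], [0, 0.065, 0]], [[0.004, 0, 0.02], [0, 0.118, 0]], [[0.004, 0, 0.025], [0, 0.153, 0.001]], [[0.002, 0, 0.02], [0, 0.119, 0]], [[0, 0, 0.012], [0, 0.064, 0]], [[0, 0, 0], [0, 0, 0]]]}}

```text
time: 18.8
tcp_pos: [0.5182, -0.0334, 0.0892]
ee_rot: [[0.237, 0.97, -0.049], [0.951, -0.242, -0.194], [-0.2, -0.001, -0.98]]
contact_force: [-0.5, -1.2, -3.0]
width: 0.0191
```

```bash
python3 - <<'E'
from h import *
st(); barstate()
rows([tool(.10,.054,.000,),tool(0.0,.054,-.003)],vmax=.006,wmax=.03)
E
```

```text
t 18.8 tcp [ 0.5182 -0.0334  0.0892] yaw 1.3262 pitch 0.2011 z [-0.049 -0.194 -0.98 ] F [-0.5 -1.2 -3. ] M [ 0.22 -0.03 -0.07] w 0.0191 q [-0.33  0.81  0.31  1.96 -0.07  0.47 -0.28]
grip [ 0.5194 -0.0288  0.1127] toe(frame) [-0.0012 -0.0876  0.0796] phi 0.2011 a 0.0516 gap -0.0008 lat@crown 0.0006
8
[[[0.003,0.0,0.007],[-0.001,0.051,-0.002]],[[0.002,0.0,0.008],[-0.0,0.05,-0.002]],[[0.002,0.0,0.007],[-0.001,0.051,-0.001]],[[0.002,0.0,0.008],[-0.001,0.05,-0.002]],[[0.001,0.0,0.009],[0.0,0.05,-0.0]],[[0.002,0.0,0.01],[0.0,0.05,-0.0]],[[0.001,0.0,0.009],[0.0,0.05,-0.0]],[[0.0,0.0,0.009],[0.0,0.05,-0.0]]]
end [ 0.5189 -0.0307  0.055 ] [1.33  0.    3.142]
```

{"api": "move_arm", "payload": {"deltas": [[[0.003, 0, 0.007], [-0.001, 0.051, -0.002]], [[0.002, 0, 0.008], [0, 0.05, -0.002]], [[0.002, 0, 0.007], [-0.001, 0.051, -0.001]], [[0.002, 0, 0.008], [-0.001, 0.05, -0.002]], [[0, 0, 0], [0, 0, 0]]]}}

```text
time: 19.3
tcp_pos: [0.5195, -0.0289, 0.0732]
ee_rot: [[0.234, 0.972, -0.023], [0.967, -0.235, -0.096], [-0.099, 0.0, -0.995]]
contact_force: [-0.3, -0.9, -3.6]
width: 0.0189
```

```bash
python3 - <<'E'
from h import *
st(); barstate()
E
```

```text
t 19.3 tcp [ 0.5195 -0.0289  0.0732] yaw 1.3338 pitch 0.0987 z [-0.023 -0.096 -0.995] F [-0.3 -0.9 -3.6] M [-0.28  0.04 -0.01] w 0.0189 q [-0.21  0.81  0.19  1.99 -0.11  0.39 -0.21]
grip [ 0.5201 -0.0266  0.0971] toe(frame) [-0.0027 -0.0831  0.0853] phi 0.0987 a 0.0567 gap -0.0 lat@crown -0.0005
```

```bash
python3 - <<'E'
from h import *
rows([tool(.03,.055,-.0015),tool(-.03,.055,-.004)],vmax=.006,wmax=.025)
E
```

```text
6
[[[-0.0,-0.0,0.008],[0.0,0.046,0.003]],[[-0.0,-0.0,0.008],[0.001,0.046,0.002]],[[-0.001,-0.0,0.008],[0.0,0.045,0.003]],[[0.001,-0.0,0.008],[0.0,0.04,0.0]],[[0.001,-0.0,0.008],[0.0,0.04,0.0]],[[0.001,-0.0,0.008],[0.0,0.04,0.0]]]
end [ 0.5195 -0.0289  0.0492] [ 1.33  -0.03   3.141]
```

{"api": "move_arm", "payload": {"deltas": [[[0, 0, 0.008], [0, 0.046, 0.003]], [[0, 0, 0.008], [0.001, 0.046, 0.002]], [[-0.001, 0, 0.008], [0, 0.045, 0.003]], [[0, 0, 0], [0, 0, 0]]]}}

```text
time: 19.7
tcp_pos: [0.5199, -0.0279, 0.0614]
ee_rot: [[0.235, 0.972, -0.006], [0.971, -0.236, -0.027], [-0.028, 0.001, -1.0]]
contact_force: [0.4, 3.8, -1.6]
width: 0.0189
```

```bash
python3 - <<'E'
from h import *
st(); barstate()
E
```

```text
t 19.7 tcp [ 0.5199 -0.0279  0.0614] yaw 1.333 pitch 0.028 z [-0.006 -0.027 -1.   ] F [ 0.4  3.8 -1.6] M [0.19 0.1  0.13] w 0.0189 q [-0.11  0.82  0.1   2.   -0.13  0.33 -0.16]
grip [ 0.5201 -0.0273  0.0854] toe(frame) [-0.0024 -0.0834  0.0885] phi 0.028 a 0.0572 gap -0.0009 lat@crown -0.0002
```

{"api": "move_arm", "payload": {"deltas": [[[0, 0, 0.008], [0, 0.04, 0]], [[0, 0, 0.008], [0, 0.04, 0]], [[0, 0, 0.008], [0, 0.04, 0]], [[0, 0, 0], [0, 0, 0]]]}}

```text
time: 20.1
tcp_pos: [0.5204, -0.0273, 0.0497]
ee_rot: [[0.235, 0.972, 0.009], [0.971, -0.235, 0.033], [0.034, 0.001, -0.999]]
contact_force: [0.4, 7.7, 2.8]
width: 0.0189
```

```bash
python3 - <<'E'
from h import *
st(); barstate(); shim()
E
```

```text
t 20.1 tcp [ 0.5204 -0.0273  0.0497] yaw 1.3335 pitch -0.0342 z [ 0.009  0.033 -0.999] F [0.4 7.7 2.8] M [0.77 0.07 0.19] w 0.0189 q [-0.02  0.83  0.01  2.02 -0.15  0.29 -0.11]
grip [ 0.5201 -0.0281  0.0736] toe(frame) [-0.0023 -0.0847  0.0898] phi -0.0342 a 0.0567 gap -0.0031 lat@crown -0.0
shim x -0.075 -0.055 66 [-0.2297 -0.2115]
shim x -0.05 -0.03 48 [-0.2305 -0.2227]
shim x -0.03 -0.01 48 [-0.2305 -0.2227]
front_edge [([0.5697, 0.1546, 0.0857], 0.75)]
bar_toe [([0.5687, 0.1775, 0.0873], 0.97)]
```

{"api": "move_arm", "payload": {"deltas": [[[0.002, 0, 0.007], [0, 0.035, 0]], [[0.001, 0, 0.007], [0, 0.035, 0]], [[0, 0, 0], [0, 0, 0]], [[0, 0, 0], [0, 0, 0]]]}}

```text
time: 20.65
tcp_pos: [0.5207, -0.0263, 0.0433]
ee_rot: [[0.235, 0.972, 0.018], [0.97, -0.235, 0.065], [0.068, 0.002, -0.998]]
contact_force: [-0.5, 6.5, 8.1]
width: 0.0191
```

```bash
python3 - <<'E'
from h import *
st(); barstate(); shim()
E
```

```text
t 20.65 tcp [ 0.5207 -0.0263  0.0433] yaw 1.3334 pitch -0.0679 z [ 0.018  0.065 -0.998] F [-0.5  6.5  8.1] M [0.59 0.24 0.26] w 0.0191 q [ 0.03  0.84 -0.03  2.02 -0.15  0.26 -0.09]
grip [ 0.5203 -0.0279  0.0672] toe(frame) [-0.0021 -0.0852  0.0904] phi -0.0679 a 0.0566 gap -0.0044 lat@crown 0.0001
shim x -0.075 -0.055 67 [-0.23   -0.2117]
shim x -0.05 -0.03 48 [-0.2305 -0.2227]
shim x -0.03 -0.01 48 [-0.2305 -0.2227]
front_edge [([0.5711, 0.1566, 0.0859], 0.93), ([0.7871, -0.1344, 0.0025], 0.28)]
bar_toe [([0.5668, 0.176, 0.086], 0.78)]
```

{"api": "move_arm", "payload": {"deltas": [[[0.001, 0, 0.006], [0, 0.033, 0]], [[0.001, 0, 0.006], [0, 0.033, 0]], [[0, 0, 0], [0, 0, 0]], [[0, 0, 0], [0, 0, 0]]]}}

```text
time: 21.2
tcp_pos: [0.521, -0.0253, 0.0376]
ee_rot: [[0.234, 0.972, 0.026], [0.967, -0.236, 0.097], [0.1, 0.002, -0.995]]
contact_force: [-0.8, 5.1, 9.9]
width: 0.019
```

```bash
python3 - <<'E'
from h import *
st(); barstate(); shim()
E
```

```text
t 21.2 tcp [ 0.521  -0.0253  0.0376] yaw 1.3332 pitch -0.1004 z [ 0.026  0.097 -0.995] F [-0.8  5.1  9.9] M [0.5  0.29 0.31] w 0.019 q [ 0.07  0.85 -0.08  2.02 -0.16  0.24 -0.07]
grip [ 0.5204 -0.0277  0.0615] toe(frame) [-0.0021 -0.0858  0.0915] phi -0.1004 a 0.0564 gap -0.0051 lat@crown 0.0002
shim x -0.075 -0.055 67 [-0.23   -0.2117]
shim x -0.05 -0.03 48 [-0.2305 -0.2227]
shim x -0.03 -0.01 48 [-0.2305 -0.2227]
front_edge [([0.5687, 0.1569, 0.0853], 0.74), ([0.5703, 0.1747, 0.0883], 0.72)]
bar_toe [([0.5689, 0.1736, 0.0898], 0.8)]
```

```bash
cat >> h.py <<'E'
def lean():
    """stand pitch from the drift of the dial head in the scene camera: 0 start, 1 = level (0.053 rad)"""
    p=ctrl.read_camera("scene"); a=cv2.cvtColor(cv2.imread("pics/scene0.png"),cv2.COLOR_BGR2GRAY).astype(np.float32); b=cv2.cvtColor(p['pixels'],cv2.COLOR_RGB2GRAY).astype(np.float32)
    t=a[68:130,160:222]; r=cv2.matchTemplate(b[48:150,140:242],t,cv2.TM_CCOEFF_NORMED); _,v,_,(x,y)=cv2.minMaxLoc(r)
    q=lambda A,B,D:.5*(A-D)/(A-2*B+D) if A-2*B+D else 0
    dx=x+q(r[y,x-1],r[y,x],r[y,x+1])-20; dy=y+q(r[y-1,x],r[y,x],r[y+1,x])-20
    h=.33; X=O-.0*F; piv=O+.088*F+.008*U
    def rot(th,P): c,s=np.cos(th),np.sin(th); d=P-piv; f,u=d@F,d[2]; return piv+F*(f*c-u*s)+U*(u*c+f*s)+LX*(d@LX)
    P=O+.03*F+U*.31
    e=proj(p,P)-proj(p,rot(.053,P))
    print('head shift px',round(dx,2),round(dy,2),'score',round(v,3),'level would be',e.round(2),'frac',round((np.array([dx,dy])@e)/(e@e),3))
E
python3 - <<'E'
from h import *
lean(); lean()
E
```

```text
head shift px -1.3 -0.88 score 0.642 level would be [-4.77 -4.21] frac 0.244
head shift px -1.3 -0.87 score 0.641 level would be [-4.77 -4.21] frac 0.244
```

```bash
cat >> h.py <<'E'
def flow(save=None):
    p=ctrl.read_camera("scene"); a=cv2.cvtColor(cv2.imread("pics/scene0.png"),cv2.COLOR_BGR2GRAY); b=cv2.cvtColor(p['pixels'],cv2.COLOR_RGB2GRAY)
    if save: cv2.imwrite(save,p['pixels'][:,:,::-1])
    m=np.zeros_like(a); m[68:180,150:265]=255
    g=cv2.goodFeaturesToTrack(a,40,.02,5,mask=m); n,s,e=cv2.calcOpticalFlowPyrLK(a,b,g,None,winSize=(11,11),maxLevel=2)
    back,s2,_=cv2.calcOpticalFlowPyrLK(b,a,n,None,winSize=(11,11),maxLevel=2)
    for G0,N,S,B,E in zip(g[:,0],n[:,0],s[:,0],back[:,0],e[:,0]):
        if S and np.hypot(*(B-G0))<.3 and E<12: print(G0.astype(int),(N-G0).round(2),E.round(1))
E
python3 - <<'E'
from h import *
flow("pics/s9.png")
E
```

```text
[202  84] [46.35 16.29] 10.9
[150  85] [-0.45  0.5 ] 9.7
[246 161] [ 0.21 -0.21] 11.4
[245 156] [0.16 0.08] 9.1
[171 102] [-0.81 -0.73] 7.6
[167  98] [-0.92 -0.77] 10.8
[154 100] [-0.56 -0.09] 9.2
```

{"api": "move_arm", "payload": {"deltas": [[[0.001, 0, 0.006], [0, 0.036, 0]], [[0.001, 0, 0.006], [0, 0.036, 0]], [[0, 0, 0], [0, 0, 0]], [[0, 0, 0], [0, 0, 0]]]}}

```text
time: 21.9
tcp_pos: [0.5212, -0.0242, 0.0318]
ee_rot: [[0.233, 0.972, 0.034], [0.963, -0.236, 0.131], [0.136, 0.002, -0.991]]
contact_force: [-1.4, 4.2, 9.6]
width: 0.0192
```

```bash
cat >> h.py <<'E'
def col():
    p=ctrl.read_camera("scene"); a=cv2.cvtColor(cv2.imread("pics/scene0.png"),cv2.COLOR_BGR2GRAY); b=cv2.cvtColor(p['pixels'],cv2.COLOR_RGB2GRAY)
    g=np.array([[171,102],[167,98],[172,78],[183,140],[154,166],[160,160]],np.float32)[:,None]
    n,s,e=cv2.calcOpticalFlowPyrLK(a,b,g,None,winSize=(11,11),maxLevel=2)
    print('col',[((N-A).round(2).tolist(),round(float(E),1)) for A,N,E in zip(g[:,0],n[:,0],e[:,0])])
E
python3 - <<'E'
from h import *
st(); barstate(); shim(); col()
E
```

```text
t 21.9 tcp [ 0.5212 -0.0242  0.0318] yaw 1.3329 pitch -0.136 z [ 0.034  0.131 -0.991] F [-1.4  4.2  9.6] M [0.45 0.27 0.33] w 0.0192 q [ 0.12  0.87 -0.13  2.03 -0.16  0.22 -0.04]
grip [ 0.5204 -0.0273  0.0556] toe(frame) [-0.002  -0.0867  0.093 ] phi -0.136 a 0.0561 gap -0.0055 lat@crown 0.0001
shim x -0.075 -0.055 67 [-0.23   -0.2117]
shim x -0.05 -0.03 48 [-0.2305 -0.2227]
shim x -0.03 -0.01 49 [-0.2304 -0.2225]
front_edge [([0.5688, 0.1565, 0.0901], 0.57)]
bar_toe [([0.5667, 0.1754, 0.0904], 0.96)]
col [([-2.109999895095825, -1.559999942779541], 8.9), ([-2.240000009536743, -1.5499999523162842], 14.8), ([-2.869999885559082, -1.7999999523162842], 18.6), ([-3.1600000858306885, -9.609999656677246], 17.2), ([-0.15000000596046448, 0.3100000023841858], 11.9), ([0.019999999552965164, -0.4399999976158142], 22.3)]
```

{"api": "move_arm", "payload": {"deltas": [[[0.001, 0, 0.006], [0, 0.037, 0]], [[0.001, 0, 0.006], [0, 0.037, 0]], [[0.001, 0, 0.005], [0, 0.031, 0]], [[0, 0, 0], [0, 0, 0]], [[0, 0, 0], [0, 0, 0]]]}}

```text
time: 22.6
tcp_pos: [0.5216, -0.0221, 0.0236]
ee_rot: [[0.232, 0.972, 0.046], [0.955, -0.237, 0.181], [0.187, 0.002, -0.982]]
contact_force: [-1.1, 2.5, 10.2]
width: 0.0193
```

```bash
python3 - <<'E'
from h import *
st(); barstate(); shim(); col()
E
```

```text
t 22.6 tcp [ 0.5216 -0.0221  0.0236] yaw 1.3323 pitch -0.1878 z [ 0.046  0.181 -0.982] F [-1.1  2.5 10.2] M [0.53 0.3  0.31] w 0.0193 q [ 0.2   0.89 -0.2   2.03 -0.16  0.2  -0.01]
grip [ 0.5205 -0.0264  0.0472] toe(frame) [-0.002  -0.088   0.0952] phi -0.1878 a 0.0557 gap -0.006 lat@crown 0.0002
shim x -0.075 -0.055 34 [-0.2114 -0.1953]
shim x -0.05 -0.03 49 [-0.2141 -0.2061]
shim x -0.03 -0.01 49 [-0.2134 -0.2054]
front_edge [([0.567, 0.16, 0.0937], 0.87)]
bar_toe [([0.5661, 0.1735, 0.096], 0.97)]
col [([-3.869999885559082, -2.859999895095825], 9.7), ([-17.329999923706055, -2.8399999141693115], 77.1), ([-9.510000228881836, -3.559999942779541], 30.1), ([-2.700000047683716, -2.869999885559082], 9.1), ([-0.7699999809265137, -0.10000000149011612], 11.9), ([10.489999771118164, 7.75], 21.8)]
```

{"api": "move_arm", "payload": {"deltas": [[[0, 0, 0], [0, 0, 0]], [[0, 0, 0], [0, 0, 0]], [[0, 0, 0], [0, 0, 0]], [[0, 0, 0], [0, 0, 0]]]}}

```text
time: 23.2
tcp_pos: [0.5216, -0.0221, 0.0236]
ee_rot: [[0.232, 0.972, 0.046], [0.955, -0.236, 0.181], [0.186, 0.002, -0.982]]
contact_force: [-1.2, 3.0, 10.1]
width: 0.0187
```

```bash
python3 - <<'E'
from h import *
st(); barstate(); shim(); col()
E
```

```text
t 23.2 tcp [ 0.5216 -0.0221  0.0236] yaw 1.3325 pitch -0.1874 z [ 0.046  0.181 -0.982] F [-1.2  3.  10.1] M [0.38 0.28 0.34] w 0.0187 q [ 0.2   0.89 -0.2   2.03 -0.16  0.2  -0.01]
grip [ 0.5205 -0.0265  0.0472] toe(frame) [-0.002  -0.088   0.0952] phi -0.1874 a 0.0556 gap -0.006 lat@crown 0.0001
shim x -0.075 -0.055 29 [-0.2065 -0.1927]
shim x -0.05 -0.03 49 [-0.2087 -0.2007]
shim x -0.03 -0.01 49 [-0.2084 -0.2   ]
front_edge [([0.572, 0.16, 0.0962], 0.73), ([0.5682, 0.1715, 0.0935], 0.46)]
bar_toe [([0.5679, 0.1739, 0.0935], 0.65), ([0.3912, 0.1083, -0.0007], 0.19)]
col [([-3.8499999046325684, -2.8399999141693115], 9.5), ([-17.389999389648438, -2.7699999809265137], 77.0), ([-9.489999771118164, -3.559999942779541], 30.2), ([-2.690000057220459, -2.880000114440918], 9.0), ([-0.7699999809265137, -0.11999999731779099], 11.9), ([9.15999984741211, 7.769999980926514], 16.0)]
```

The crossbar has gone from y = -0.2223 to -0.2003, so the shims are fully home. There is no force jump, so the claws are clear. Now I'll ease it down.

{"api": "move_arm", "payload": {"deltas": [[[0, 0, -0.002], [0, -0.012, 0]], [[0, 0, -0.002], [0, -0.012, 0]], [[0, 0, -0.002], [0, -0.012, 0]], [[0, 0, -0.002], [0, -0.012, 0]], [[-0.001, 0, -0.002], [0, -0.012, 0]], [[0, 0, -0.002], [0, -0.012, 0]], [[0, 0, -0.002], [0, -0.012, 0]], [[-0.001, 0, -0.002], [0, -0.012, 0]], [[0, 0, 0], [0, 0, 0]], [[0, 0, 0], [0, 0, 0]]]}}

```text
time: 24.4
tcp_pos: [0.5212, -0.0239, 0.0312]
ee_rot: [[0.234, 0.972, 0.035], [0.962, -0.236, 0.135], [0.139, 0.002, -0.99]]
contact_force: [-1.1, 2.0, 7.5]
width: 0.0192
```

```bash
python3 - <<'E'
from h import *
st(); barstate(); shim(); col()
E
```

```text
t 24.4 tcp [ 0.5212 -0.0239  0.0312] yaw 1.3327 pitch -0.1398 z [ 0.035  0.135 -0.99 ] F [-1.1  2.   7.5] M [0.85 0.17 0.31] w 0.0192 q [ 0.13  0.87 -0.13  2.03 -0.16  0.22 -0.04]
grip [ 0.5203 -0.0272  0.055 ] toe(frame) [-0.0021 -0.0867  0.0931] phi -0.1398 a 0.0562 gap -0.0056 lat@crown 0.0001
shim x -0.075 -0.055 29 [-0.2065 -0.1927]
shim x -0.05 -0.03 48 [-0.2084 -0.2005]
shim x -0.03 -0.01 49 [-0.2084 -0.2   ]
front_edge [([0.5715, 0.1616, 0.0943], 0.67), ([0.3839, -0.0456, -0.0016], 0.43)]
bar_toe [([0.5694, 0.1718, 0.0933], 0.96)]
col [([-3.869999885559082, -2.8499999046325684], 9.2), ([-17.030000686645508, -3.109999895095825], 77.2), ([-9.470000267028809, -3.549999952316284], 30.3), ([-3.319999933242798, -5.889999866485596], 18.3), ([-0.7300000190734863, -0.11999999731779099], 11.4), ([0.4699999988079071, 2.4100000858306885], 24.8)]
```

{"api": "move_arm", "payload": {"deltas": [[[0, 0, -0.003], [0, -0.018, 0]], [[-0.001, 0, -0.003], [0, -0.018, 0]], [[0, 0, -0.003], [0, -0.018, 0]], [[-0.001, 0, -0.003], [0, -0.018, 0]], [[0, 0, -0.003], [0, -0.018, 0]], [[-0.001, 0, -0.003], [0, -0.018, 0]], [[0, 0, -0.003], [0, -0.018, 0]], [[-0.001, 0, -0.003], [0, -0.018, 0]], [[0, 0, 0], [0, 0, 0]]]}}

```text
time: 25.5
tcp_pos: [0.5206, -0.0262, 0.0426]
ee_rot: [[0.235, 0.972, 0.018], [0.97, -0.236, 0.066], [0.068, 0.002, -0.998]]
contact_force: [-0.6, 5.8, 5.2]
width: 0.0191
```

```bash
python3 - <<'E'
from h import *
st(); barstate(); col()
rows([tool(.03,.055,.0)],vmax=.004,wmax=.02)
E
```

```text
t 25.5 tcp [ 0.5206 -0.0262  0.0426] yaw 1.3327 pitch -0.0681 z [ 0.018  0.066 -0.998] F [-0.6  5.8  5.2] M [ 1.86 -0.06  0.28] w 0.0191 q [ 0.03  0.84 -0.03  2.02 -0.15  0.26 -0.09]
grip [ 0.5202 -0.0278  0.0665] toe(frame) [-0.0021 -0.0852  0.0898] phi -0.0681 a 0.0566 gap -0.0051 lat@crown 0.0001
col [([-5.21999979019165, -4.099999904632568], 16.9), ([-17.09000015258789, -3.069999933242798], 77.2), ([-9.460000038146973, -3.5299999713897705], 30.0), ([-19.3799991607666, -19.139999389648438], 28.6), ([12.229999542236328, -60.040000915527344], 50.9), ([2.740000009536743, -95.05000305175781], 135.5)]
6
[[[-0.001,-0.0,-0.004],[0.0,-0.019,0.001]],[[-0.0,-0.0,-0.007],[0.001,-0.033,0.0]],[[-0.002,-0.001,-0.009],[0.001,-0.046,0.002]],[[-0.002,0.0,-0.01],[0.0,-0.047,0.001]],[[-0.001,0.0,-0.007],[0.001,-0.032,0.001]],[[-0.001,-0.0,-0.003],[0.0,-0.019,0.0]]]
end [ 0.5191 -0.0301  0.0624] [1.33  0.03  3.142]
```

{"api": "move_arm", "payload": {"deltas": [[[-0.001, 0, -0.006], [0, 0, 0]], [[-0.001, 0, -0.006], [0, -0.02, 0]], [[-0.001, 0, -0.007], [0, -0.03, 0.001]], [[-0.002, 0, -0.007], [0, -0.04, 0.001]], [[-0.001, 0, -0.007], [0, -0.04, 0.001]], [[-0.001, 0, -0.007], [0, -0.04, 0.001]], [[0, 0, 0], [0, 0, 0]]]}}

```text
time: 26.25
tcp_pos: [0.5191, -0.0319, 0.0621]
ee_rot: [[0.239, 0.971, -0.004], [0.971, -0.239, -0.02], [-0.02, 0.001, -1.0]]
contact_force: [0.2, 0.2, -4.3]
width: 0.0192
```

```bash
python3 - <<'E'
from h import *
st(); barstate(); shim()
rows([tool(.2,.055,.002)],vmax=.01,wmax=.04)
E
```

```text
t 26.25 tcp [ 0.5191 -0.0319  0.0621] yaw 1.3293 pitch 0.0201 z [-0.004 -0.02  -1.   ] F [ 0.2  0.2 -4.3] M [-0.14  0.03  0.01] w 0.0192 q [-0.09  0.81  0.09  2.01 -0.14  0.33 -0.15]
grip [ 0.5192 -0.0315  0.0861] toe(frame) [-0.0015 -0.0877  0.0908] phi 0.0201 a 0.053 gap 0.0009 lat@crown 0.0005
shim x -0.075 -0.055 29 [-0.2065 -0.1927]
shim x -0.05 -0.03 48 [-0.2084 -0.2005]
shim x -0.03 -0.01 47 [-0.2074 -0.1997]
front_edge [([0.5702, 0.1602, 0.0926], 0.83)]
bar_toe [([0.5692, 0.1723, 0.0897], 0.7)]
5
[[[0.001,-0.0,-0.007],[-0.0,-0.045,-0.0]],[[0.0,-0.0,-0.014],[-0.0,-0.083,-0.001]],[[0.001,-0.0,-0.017],[-0.0,-0.106,-0.001]],[[-0.001,-0.0,-0.014],[-0.0,-0.082,-0.001]],[[-0.0,-0.0,-0.007],[-0.0,-0.045,-0.001]]]
end [ 0.5193 -0.0296  0.0911] [ 1.33   0.2   -3.142]
```

```bash
python3 - <<'E'
from h import *
rows([tool(.34,.052,.003),tool(.34,-.05,.006)],vmax=.02,wmax=.06)
E
```

```text
12
[[[0.001,-0.0,-0.01],[-0.0,-0.063,-0.0]],[[0.0,-0.0,-0.018],[-0.0,-0.107,-0.001]],[[-0.0,-0.0,-0.025],[-0.0,-0.151,-0.001]],[[-0.003,-0.0,-0.025],[-0.0,-0.151,-0.001]],[[-0.003,-0.0,-0.017],[-0.0,-0.106,-0.0]],[[-0.002,-0.0,-0.01],[-0.0,-0.063,-0.001]],[[-0.02,-0.0,-0.001],[-0.0,-0.0,0.0]],[[-0.034,-0.0,-0.001],[-0.0,-0.0,0.0]],[[-0.048,-0.0,-0.001],[-0.0,-0.0,0.0]],[[-0.048,-0.0,-0.002],[-0.0,-0.0,0.0]],[[-0.034,-0.0,-0.001],[-0.0,-0.0,0.0]],[[-0.02,-0.0,-0.0],[-0.0,-0.0,0.0]]]
end [ 0.4969 -0.1208  0.1512] [ 1.33   0.34  -3.141]
```

{"api": "move_arm", "payload": {"deltas": [[[0.001, 0, -0.01], [0, -0.063, 0]], [[0, 0, -0.018], [0, -0.107, -0.001]], [[0, 0, -0.025], [0, -0.151, -0.001]], [[-0.003, 0, -0.025], [0, -0.151, -0.001]], [[-0.003, 0, -0.017], [0, -0.106, 0]], [[-0.002, 0, -0.01], [0, -0.063, -0.001]], [[0, 0, 0], [0, 0, 0]]]}}

```text
time: 27.1
tcp_pos: [0.5204, -0.0261, 0.114]
ee_rot: [[0.222, 0.972, -0.078], [0.917, -0.235, -0.323], [-0.332, 0.0, -0.943]]
contact_force: [0.4, -0.2, -5.3]
width: 0.019
```

```bash
python3 - <<'E'
from h import *
st(); barstate(); find(ctrl.read_camera("scene"),"bar_toe front_edge")
E
```

```text
t 27.1 tcp [ 0.5204 -0.0261  0.114 ] yaw 1.3333 pitch 0.3383 z [-0.078 -0.323 -0.943] F [ 0.4 -0.2 -5.3] M [ 0.53 -0.1   0.07] w 0.019 q [-0.5   0.83  0.45  1.91 -0.03  0.59 -0.37]
grip [ 0.5223 -0.0183  0.1367] toe(frame) [-0.0024 -0.0833  0.0755] phi 0.3383 a 0.0547 gap 0.0037 lat@crown -0.0002
bar_toe [([0.5664, 0.1752, 0.0746], 0.66)]
front_edge [([0.5698, 0.1582, 0.0924], 0.97)]
```

Clear of the edge. Withdrawing along the bar.

{"api": "move_arm", "payload": {"deltas": [[[-0.02, 0, 0], [0, 0, 0]], [[-0.034, 0, -0.001], [0, 0, 0]], [[-0.048, 0, -0.001], [0, 0, 0]], [[-0.048, 0, -0.002], [0, 0, 0]], [[-0.034, 0, -0.001], [0, 0, 0]], [[-0.02, 0, 0], [0, 0, 0]], [[0, 0, 0], [0, 0, 0]]]}}

```text
time: 27.95
tcp_pos: [0.4963, -0.1229, 0.1515]
ee_rot: [[0.228, 0.97, -0.08], [0.915, -0.242, -0.324], [-0.333, 0.001, -0.943]]
contact_force: [0.5, 0.3, -4.7]
width: 0.0188
```

```bash
python3 - <<'E'
from h import *
st(); barstate()
rows([([.500,-.12,.178],pose(YF)),([.4757,-.3415,.14],pose(.073))],wmax=.085)
E
```

```text
t 27.95 tcp [ 0.4963 -0.1229  0.1515] yaw 1.3261 pitch 0.3398 z [-0.08  -0.324 -0.943] F [ 0.5  0.3 -4.7] M [ 0.54 -0.11  0.03] w 0.0188 q [-0.34  0.74  0.47  1.97  0.04  0.56 -0.25]
grip [ 0.4983 -0.1151  0.1742] toe(frame) [-0.0012 -0.1831  0.1127] phi 0.3398 a -0.0519 gap 0.0055 lat@crown 0.001
19
[[[-0.003,0.001,-0.013],[0.0,0.17,-0.002]],[[-0.001,0.002,-0.013],[0.0,0.17,-0.001]],[[-0.001,0.001,-0.014],[0.0,0.17,-0.002]],[[0.001,0.002,-0.013],[0.001,0.17,-0.002]],[[-0.015,0.002,0.003],[-0.0,-0.0,0.086]],[[-0.018,0.003,0.003],[-0.0,-0.0,0.101]],[[-0.021,0.005,0.003],[-0.0,-0.0,0.125]],[[-0.027,0.008,0.005],[-0.0,-0.0,0.159]],[[-0.032,0.012,0.006],[-0.0,-0.0,0.194]],[[-0.036,0.018,0.007],[-0.0,-0.0,0.223]],[[-0.036,0.024,0.007],[-0.0,0.0,0.243]],[[-0.034,0.028,0.008],[-0.0,0.0,0.251]],[[-0.03,0.032,0.007],[-0.0,0.0,0.244]],[[-0.023,0.032,0.007],[-0.0,0.0,0.223]],[[-0.017,0.03,0.006],[-0.001,0.0,0.193]],[[-0.011,0.025,0.004],[0.0,0.0,0.159]],[[-0.008,0.021,0.004],[0.0,0.0,0.126]],[[-0.004,0.017,0.003],[0.0,0.0,0.1]],[[-0.004,0.015,0.003],[0.0,-0.0,0.087]]]
end [ 0.4756 -0.3414  0.14  ] [ 0.073 -0.     3.141]
```

{"api": "move_arm", "payload": {"deltas": [[[-0.003, 0.001, -0.013], [0, 0.17, -0.002]], [[-0.001, 0.002, -0.013], [0, 0.17, -0.001]], [[-0.001, 0.001, -0.014], [0, 0.17, -0.002]], [[0.001, 0.002, -0.013], [0.001, 0.17, -0.002]], [[-0.015, 0.002, 0.003], [0, 0, 0.086]], [[-0.018, 0.003, 0.003], [0, 0, 0.101]], [[-0.021, 0.005, 0.003], [0, 0, 0.125]], [[-0.027, 0.008, 0.005], [0, 0, 0.159]], [[-0.032, 0.012, 0.006], [0, 0, 0.194]], [[-0.036, 0.018, 0.007], [0, 0, 0.223]], [[-0.036, 0.024, 0.007], [0, 0, 0.243]], [[-0.034, 0.028, 0.008], [0, 0, 0.251]], [[-0.03, 0.032, 0.007], [0, 0, 0.244]], [[-0.023, 0.032, 0.007], [0, 0, 0.223]], [[-0.017, 0.03, 0.006], [-0.001, 0, 0.193]], [[-0.011, 0.025, 0.004], [0, 0, 0.159]], [[-0.008, 0.021, 0.004], [0, 0, 0.126]], [[-0.004, 0.017, 0.003], [0, 0, 0.1]], [[-0.004, 0.015, 0.003], [0, 0, 0.087]], [[0, 0, 0], [0, 0, 0]]]}}

```text
time: 29.95
tcp_pos: [0.4768, -0.3401, 0.1386]
ee_rot: [[0.997, 0.075, -0.002], [0.075, -0.997, -0.001], [-0.002, 0.001, -1.0]]
contact_force: [-0.3, 0.3, -3.7]
width: 0.0187
```

```bash
python3 - <<'E'
from h import *
st(); p=wcam(); find(p,"bar_grip bar_toe rest_mid")
hsv=cv2.cvtColor(p['pixels'],cv2.COLOR_RGB2HSV)
import pickle
o=pickle.load(open('w6.pkl','rb'))
# compare handle/shank outline in tool frame with that right after the first lift
def edges(im):
    h=cv2.cvtColor(im,cv2.COLOR_RGB2HSV); r={}
    col=(h[150:240,316,1]>120).argmax()+150; r['front row']=int(col)
    for row in(210,240):
        xs=np.nonzero((h[row,250:390,1]>120)&(h[row,250:390,0]<25))[0]+250; r[row]=(int(xs.min()),int(xs.max()))
    for row in(60,120):
        xs=np.nonzero(im[row,270:370].astype(int).sum(1)>0)[0]; g=np.abs(np.diff(im[row,270:370].astype(int).sum(1))); r[row]=(np.argsort(g)[-4:]+270).tolist()
    return r
print(edges(o['pixels'])); print(edges(p['pixels']))
p=ctrl.read_camera("scene"); find(p,"bar_toe bar_grip rest_mid")
p=ctrl.read_camera("top"); find(p,"bar_toe bar_grip rest_mid")
E
```

```text
t 29.95 tcp [ 0.4768 -0.3401  0.1386] yaw 0.0748 pitch 0.0019 z [-0.002 -0.001 -1.   ] F [-0.3  0.3 -3.7] M [-0.02  0.17  0.03] w 0.0187 q [ 0.29  0.79  0.44  1.78 -0.49  0.69 -0.49]
bar_grip [([0.4782, -0.3374, 0.1597], 0.86)]
bar_toe []
rest_mid []
{'front row': 188, 210: (285, 346), 240: (285, 345), 60: [345, 287, 344, 286], 120: [342, 287, 343, 368]}
{'front row': 188, 210: (285, 346), 240: (285, 345), 60: [287, 286, 344, 345], 120: [288, 344, 343, 287]}
bar_toe []
bar_grip [([0.4779, -0.34, 0.1626], 0.81)]
rest_mid [([0.4771, -0.3447, 0.0422], 0.81)]
bar_toe [([0.6877, -0.3225, 0.1708], 0.9)]
bar_grip []
rest_mid [([0.5548, 0.1204, 0.0736], 0.6), ([0.4765, -0.341, 0.04], 0.59)]
```

```bash
python3 - <<'E'
from h import *
rows([([.4753,-.3415,.07],pose(.073),5),([.4753,-.3415,.022],pose(.073),6)])
E
```

```text
11
[[[-0.0,0.001,0.017],[-0.0,0.0,0.001]],[[-0.001,0.0,0.032],[-0.0,0.0,0.002]],[[-0.001,0.002,0.04],[-0.001,0.001,0.002]],[[-0.001,0.001,0.032],[0.0,-0.0,0.001]],[[-0.001,0.0,0.017],[0.0,0.0,0.001]],[[0.0,0.0,0.009],[0.0,0.0,0.0]],[[0.0,0.0,0.016],[0.0,0.0,0.0]],[[0.0,0.0,0.023],[0.0,0.0,0.0]],[[0.0,0.0,0.023],[0.0,0.0,0.0]],[[0.0,0.0,0.016],[0.0,0.0,0.0]],[[0.0,0.0,0.009],[0.0,0.0,0.0]]]
end [ 0.4752 -0.3414  0.0222] [0.073 0.    3.142]
```

{"api": "move_arm", "payload": {"deltas": [[[0, 0.001, 0.017], [0, 0, 0.001]], [[-0.001, 0, 0.032], [0, 0, 0.002]], [[-0.001, 0.002, 0.04], [-0.001, 0.001, 0.002]], [[-0.001, 0.001, 0.032], [0, 0, 0.001]], [[-0.001, 0, 0.017], [0, 0, 0.001]], [[0, 0, 0.009], [0, 0, 0]], [[0, 0, 0.016], [0, 0, 0]], [[0, 0, 0.023], [0, 0, 0]], [[0, 0, 0.023], [0, 0, 0]], [[0, 0, 0.016], [0, 0, 0]], [[0, 0, 0.009], [0, 0, 0]], [[0, 0, 0], [0, 0, 0]]]}}

```text
time: 31.75
tcp_pos: [0.4748, -0.3412, 0.0213]
ee_rot: [[0.997, 0.073, -0.001], [0.073, -0.997, 0.001], [-0.001, -0.001, -1.0]]
contact_force: [0.3, 0.3, -4.3]
width: 0.0188
```

```bash
python3 - <<'E'
from h import *
st(); rows([([.4753,-.3415,.0165],pose(.073),3)])
E
```

```text
t 31.75 tcp [ 0.4748 -0.3412  0.0213] yaw 0.0729 pitch 0.001 z [-0.001  0.001 -1.   ] F [ 0.3  0.3 -4.3] M [ 0.02  0.14 -0.  ] w 0.0188 q [ 0.37  0.95  0.3   1.83 -0.59  0.45 -0.4 ]
3
[[[0.0,0.0,0.003],[-0.0,0.001,-0.0]],[[0.001,0.0,0.003],[-0.001,0.0,-0.0]],[[-0.0,0.001,0.004],[-0.0,0.001,-0.0]]]
end [ 0.4753 -0.3416  0.0163] [ 0.073  0.    -3.141]
```

{"api": "move_arm", "payload": {"deltas": [[[0, 0, 0.003], [0, 0, 0]], [[0.001, 0, 0.003], [0, 0, 0]], [[0, 0, 0.004], [0, 0, 0]], [[0, 0, 0.001], [0, 0, 0]], [[0, 0, 0], [0, 0, 0]]]}}

```text
time: 32.25
tcp_pos: [0.4757, -0.3414, 0.0166]
ee_rot: [[0.997, 0.073, -0.0], [0.073, -0.997, -0.0], [-0.0, 0.0, -1.0]]
contact_force: [-0.4, -0.2, -4.0]
width: 0.0191
```

{"api": "move_arm", "payload": {"deltas": [[[0, 0, 0.002], [0, 0, 0]], [[0, 0, 0.002], [0, 0, 0]], [[0, 0, 0], [0, 0, 0]]]}}

```text
time: 32.55
tcp_pos: [0.4758, -0.3416, 0.015]
ee_rot: [[0.997, 0.073, 0.0], [0.073, -0.997, -0.0], [0.0, 0.0, -1.0]]
contact_force: [-0.8, 1.2, -0.2]
width: 0.0192
```

Weight's on the rest (force ≈ 0). Releasing to a partial opening, then going up.

{"api": "move_arm", "payload": {"deltas": [[[0, 0, 0], [0, 0, 0]], [[0, 0, 0], [0, 0, 0]], [[0, 0, 0], [0, 0, 0]], [[0, 0, 0], [0, 0, 0]], [[0, 0, 0], [0, 0, 0]], [[0, 0, -0.01], [0, 0, 0]], [[0, 0, -0.03], [0, 0, 0]], [[0, 0, -0.05], [0, 0, 0]], [[0, 0, -0.06], [0, 0, 0]], [[0, 0, -0.08], [0, 0, 0]], [[0, 0, -0.08], [0, 0, 0]], [[0, 0, -0.08], [0, 0, 0]], [[0, 0, -0.06], [0, 0, 0]], [[0, 0, -0.03], [0, 0, 0]], [[0, 0, 0], [0, 0, 0]]], "fingers": 0.7}}

```text
time: 34.05
tcp_pos: [0.4766, -0.3426, 0.2582]
ee_rot: [[0.997, 0.073, 0.005], [0.073, -0.997, -0.004], [0.005, 0.004, -1.0]]
contact_force: [0.2, 0.1, -0.8]
width: 0.0599
```

```bash
python3 - <<'E'
from h import *
st(); p=wcam(); find(p,"bar_grip rest_mid bar_toe")
im=p['pixels']; cv2.imwrite("pics/fin.png",im[:,:,::-1])
p=ctrl.read_camera("scene"); find(p,"bar_grip bar_toe front_edge machine mug die_ring oil_jar sample_tray gauge_case"); shim(); col()
a=cv2.imread("pics/scene0.png"); b=p['pixels'][:,:,::-1]
cv2.imwrite("pics/cmp.png",np.hstack([cv2.resize(b[60:280,120:480],(800,489))]))
find(ctrl.read_camera("top"),"bar_grip bar_toe test_weight die_ring machine")
E
```

```text
t 34.05 tcp [ 0.4766 -0.3426  0.2582] yaw 0.0726 pitch -0.0048 z [ 0.005 -0.004 -1.   ] F [ 0.2  0.1 -0.8] M [-0.04 -0.01  0.03] w 0.0599 q [ 0.23  0.64  0.55  1.66 -0.4   0.94 -0.57]
bar_grip [([0.4763, -0.3393, 0.036], 0.97)]
rest_mid [([0.4803, -0.3404, 0.0388], 0.71)]
bar_toe []
bar_grip [([0.4754, -0.3421, 0.0362], 0.81)]
bar_toe [([0.6858, -0.3254, 0.0513], 0.59)]
front_edge [([0.571, 0.1614, 0.0934], 0.68), ([0.7683, -0.0396, -0.0011], 0.24)]
machine [([0.5917, 0.2605, 0.0059], 0.82)]
mug []
die_ring [([0.3846, -0.0443, -0.0005], 0.57)]
oil_jar [([0.7662, -0.0392, 0.0], 0.73)]
sample_tray [([0.7874, -0.1347, 0.0012], 0.73)]
gauge_case [([0.5978, -0.51, 0.0007], 0.76)]
shim x -0.075 -0.055 29 [-0.2065 -0.1927]
shim x -0.05 -0.03 45 [-0.2073 -0.1999]
shim x -0.03 -0.01 44 [-0.2071 -0.1998]
front_edge [([0.5701, 0.1616, 0.0906], 0.97), ([0.5974, -0.511, 0.003], 0.44)]
bar_toe [([0.6856, -0.3273, 0.0465], 0.64)]
col [([-13.4399995803833, -4.429999828338623], 56.9), ([-16.479999542236328, 39.0], 56.2), ([-30.549999237060547, -15.529999732971191], 52.8), ([-34.970001220703125, 6.019999980926514], 26.8), ([-173.5399932861328, -188.60000610351562], 0.0), ([5.519999980926514, -76.3499984741211], 126.6)]
bar_grip [([0.4746, -0.3385, 0.0357], 0.67)]
bar_toe [([0.686, -0.3258, 0.0442], 0.79), ([0.4765, -0.3402, 0.0358], 0.75)]
test_weight [([0.3842, 0.1104, -0.0005], 0.77), ([0.6877, -0.3248, 0.0472], 0.22)]
die_ring [([0.3319, 0.26, -0.002], 0.67), ([0.3829, -0.0486, 0.0035], 0.65)]
machine [([0.5931, 0.2603, 0.0121], 0.94), ([0.3854, 0.107, 0.0011], 0.66)]
```

View pics/cmp.png

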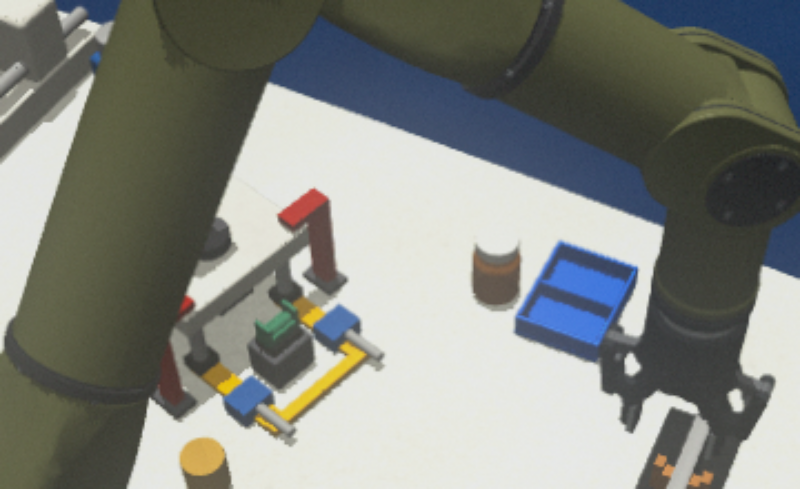

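The final view shows both shim prongs home under the feet, the guide rods standing out in front, the fulcrum empty and the bar back in its rest. Handing in.

```bash
python3 - <<'E'
from h import *
print(ctrl.hand_in()); st()
E
```

```text
the job is handed in; nothing more can be done
None
the job is handed in; nothing more can be done
```

The stand is now sitting level on the shims, and the bar is back in its rest. I handed the job in at about 34 s of the 72 s allowed, with the gripper open and clear of everything.

**How it went:** The toe went in about 20 mm past the front edge with no contact force. I levered in small steps until the shims slid home. There was no jump in force, so no sign of pressing on the claws. I then eased the load off in steps of about 1–1.5 mm at the handle and drew the bar out toe-down.

**Last checks:**

| Check | Reading |
|---|---|
| Shim crossbar | Moved from y = -0.222 to -0.200 m (22 mm, fully home) and stayed there |
| Stand front edge | Networks gave 91–93 mm, against 84–86 mm at the start (93 mm is level) |
| Stand position | Networks read (0.592, 0.2605), against (0.591, 0.260) at the start |
| Bar in rest | Networks put the handle at (0.4755, -0.340) and the toe at (0.686, -0.326), within about 3 mm of the start |
| Bystanders | All within network noise, except the mug, which the arm hid from the scene camera |

**What disagreed:**
- **First grasp:** it closed on nothing. The fingertips reach about 25 mm less far than the tool frame implies, so I gripped lower on the second try.
- **Bar height:** the networks read the handle about 2–3 mm lower than the nominal 39 mm, which is within their error.
- **Lean check:** the camera check of the stand's lean was blocked by the arm at the end, so the level reading rests on the edge height and shim position.
- **Sideways force:** the wrist read up to about 8 N along the bar while levering. That is below the 15 N that shifts the stand.

I viewed 12 pictures, two over the budget of 10.

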